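# Turn a batch of relief tiles in the turnover cradle

### The arm

A 6-joint arm with a two-finger parallel gripper is mounted at the origin on the work surface; the furniture and walls round the work are solid. World frame = base frame: x ahead of the robot, y to its left, z up, the work surface at z = 0. Lengths are in m, angles in degrees, forces in N, time in s.
With the tool pointing down it reaches from about 0.25 to 0.725 m from the base axis. Payload 9.7 kg.
Tool frame: the origin (TCP) lies at the very end of the fingers, on their centre line; the grasp point (between the pads) lies 19 mm behind it; z points along the fingers, y is the direction in which the jaws open and shut (so a half turn about z gives the same grasp; the last joint's range is limited). The gripper opens to 85 mm and grips with 20 to 120 N. Pads are 22 mm wide; open, the fingers measure 114 mm over their backs; the gripper's body (76 mm by 85 mm) begins 54 mm behind the grasp point. The pads swing forward as they close: fully open they stand 13 mm farther back than shut.
Start: joints at [-71.792, 4.979, 10.078, 95.1, 0, 90], TCP at [0.172, -0.522, 0.231] pointing down, gripper open.
Joint ranges: [-179.16, 179.16], [-48.56, 103.87], [-65.8, 70.77], [-126.05, 130.52], [-82.76, 87.17], [-180, 180]. Speed limits (degrees/s): [127.2, 127.2, 147.25, 180, 180, 180].

### API

Orientations are given as [roll, pitch, yaw] about the fixed x, y, z axes, in that order (R = Rz(yaw) Ry(pitch) Rx(roll)).
In Python, from workcell import bot gives the robot as it stands.
- The arm moves only by the shell command python3 -m pendant 'ROWS' [FORCE]. ROWS is JSON, a list that holds one entry, the list of rows, each a list of 7 numbers: the shift along the tool's x, y, z in cm, then the turn, a rotation vector about the tool's x, y, z in rad, then the opening in per cent of the stroke, from 0 (shut) to 100 (fully open). In form: [[[dx, dy, dz, ax, ay, az, gripper], ...]]. A call has 1 to 5 rows; each row shifts and turns the pose as measured when the row begins, along the tool's axes as they then stand; what a row does not reach is not made up. A row lasts 1/12 s, in which the tool goes at most 41.7 mm and 7.16 degrees, less where a joint would pass 70% of its speed; a pose out of reach is approached as far as the arm can. A call with a gripper value outside its range is refused whole. The fingers move at their own pace and stop on an object; FORCE is the grip in N (left out, the last holds). Time passes only in rows, so rows that do not move let the fingers close. It gives the time, the measured TCP pose, the force and the opening at its end, in the units of the state.
- bot.get_obs(): the state, without advancing time (a new reading comes with each control period).
- bot.camera(name): name is "scene" or "side" or "wrist"; returns the picture (420x560x3 uint8, red, green, blue); there is no depth.
- bot.get_calibration(name): a dict with "intrinsics" (3x3 intrinsics, pixels), "pose" (4x4, takes a point from camera to world coordinates); the wrist camera has in their place "T_tool_cam" (4x4, takes a point from camera to tool coordinates, whose origin is the TCP and whose axes are the flange's). Camera axes: x right, y down, z forward; pixel columns grow to the right and rows downward; lengths in m; the calibration is good to about 2 mm. A picture is of the moment at which its call begins: read the wrist's pose just before it. get_calibration takes no time and is no camera call.
- bot.job_done(): hands the job in, once; it reports no verdict.
Trained networks look in the newest picture that a camera, given by its name, has taken for a name from the list of things; names that differ only in an ending like _2 or _b are one class to them, and where a whole thing is asked for, a point or a joint stands for the part that bears it (a point fixed in the world has none). Each returns a list of dicts, best first, with "confidence" (0 to 1); they miss things now and then, are a little off and sometimes report something else, mostly with a low value. They report only what shows in the picture. A call takes as long as a camera call. They do not tell look-alikes from the thing itself.
- bot.masks_of(camera, thing): "pixels" (420x560 bool, what is visible of it) and "extent" ([left, top, right, bottom] in pixels, round what is visible of it).
- bot.mark_of(camera, thing): "uv" ([column, row] in pixels: a listed point, or the origin of a listed thing).
The state is a dict: "time": time; "q": joint angles; "qd": joint speeds; "joint_efforts": joint torques, N m; "ee_pos": TCP position; "tcp_rot": TCP orientation; "wrist_force": force on the tool from outside, world axes, zero at the start; "torque": the same for the moment, N m; "opening": finger opening in m.
Only numpy, scipy, OpenCV 4.12 (cv2) and the standard library are available. Lean on these libraries where they do the work, as an engineer would, in place of code of your own. Each camera call takes 0.05 s, during which the arm holds its last target. There are 200 camera calls.

### The job

Lift the leather-hard tiles one at a time out of the two clear boxes and lay each one face up in a place of its own on the pale loading leaf of the turnover cradle. Fold the dark drying leaf shut over them, swing the shut pair over together to the drying side and fold the loading leaf back flat, so that every tile is left lying face down in the places of the drying leaf, to dry from the foot. Then wind the timer to twenty minutes, its white pointer at the blue tape, and leave the other things on the table where they stand.

Things in the scene. Friction and masses are not known exactly. Their poses are not given: they have to be found in the camera images.
- tile_0: Leather-hard clay tile 48 x 32 x 12 mm, about 40 g: brown, white slip border and lozenge on its face, plain brown ribbed foot. Origin: centre of the foot (underside), x along the 48 mm, y along the 32 mm, z out of the face (up = face up). Starts face up in the left box with at least 25 mm beside its 48 mm sides; grip it across the 32 mm. May be absent.
- tile_1: Leather-hard clay tile 48 x 32 x 12 mm, about 40 g: brown, white slip border and cross on its face, plain brown ribbed foot. Origin: centre of the foot (underside), x along the 48 mm, y along the 32 mm, z out of the face (up = face up). Starts face up in the left box with at least 25 mm beside its 48 mm sides; grip it across the 32 mm. May be absent.
- tile_2: Leather-hard clay tile 48 x 32 x 12 mm, about 40 g: brown, white slip border and lozenge on its face, plain brown ribbed foot. Origin: centre of the foot (underside), x along the 48 mm, y along the 32 mm, z out of the face (up = face up). Starts face up in the right box with at least 25 mm beside its 48 mm sides; grip it across the 32 mm. May be absent.
- tile_3: Leather-hard clay tile 48 x 32 x 12 mm, about 40 g: brown, white slip border and cross on its face, plain brown ribbed foot. Origin: centre of the foot (underside), x along the 48 mm, y along the 32 mm, z out of the face (up = face up). Starts face up in the right box with at least 25 mm beside its 48 mm sides; grip it across the 32 mm. May be absent.
- box_left: Clear takeaway box on the left, fixed to the table, 115 (x) x 159 (y) x 46 mm high. Origin: centre of its underside, z up. Inside 94 (x) x 134 (y) mm, floor 2 mm up, walls about 8 mm thick and upright. Holds up to two tiles side by side along its y, their 48 mm along y.
- box_right: Clear takeaway box on the right, fixed to the table, 115 (x) x 159 (y) x 46 mm high. Origin: centre of its underside, z up. Inside 94 (x) x 134 (y) mm, floor 2 mm up, walls about 8 mm thick and upright. Holds up to two tiles side by side along its y, their 48 mm along y.
- cradle_hinge (a point): Middle of the cradle's hinge rod, 45 mm above the table; does not turn with the leaves. x along the rod (away from the robot), y to the left, z up. Cradle: base board 200 x 200 x 18 mm; two 188 x 96 x 8 mm leaves on the one rod, pale ply loading leaf lying to the right (-y), dark drying leaf to the left (+y), each folding over onto the other like a book's pages.
- load_place_1 (a point): Middle place on the loading leaf's floor, 55 mm from the hinge, 37.5 mm above the table. Frame turns with the leaf; leaf flat: x along the hinge, y left, z up. Places at x = -62, 0, +62 mm, 58 mm clear between 6 mm high ribs, for the tile's 48 mm. On the hinge side of each, two 8 mm dowel stops 6.5 mm high, 31 mm apart (room for a finger), faces at y = +25 mm. Outer lip, 6 mm high, at y = -50 mm.
- dry_place_1 (a point): Middle place on the drying leaf's floor, the mirror image of load_place_1: 55 mm from the hinge, same places, ribs and stops (dowel faces at y = -25 mm, lip at y = +50 mm). Frame turns with the leaf; leaf flat: x along the hinge, y left, z up. Shut, the two floors are 15 mm apart, so a 12 mm tile lies between them with 3 mm to spare; it slides down to the stops as the pair is swung over.
- load_grip (a point): Middle of the loading leaf's half handle: a red bar, 12 mm thick, 58 mm long, parallel to the hinge and 148 mm from it, at its height when flat (45 mm above the table), a 33 mm gap between it and the leaf's edge. At x = -34 mm along the hinge (near half); its arm is at x = -66 mm, its free end at x = -1 mm. It can be pinched from above with the fingers closing across the bar and turns in the grip.
- dry_grip (a point): Middle of the drying leaf's half handle: a blue bar like the red one, 148 mm from the hinge, at x = +34 mm along it (far half), arm at x = +66 mm, free end at x = +1 mm. With the leaves shut on each other the red and blue bars lie end to end in one line and can be pinched together where they meet, at x = 0.
- load_leaf (a joint): Angle of the loading leaf: 0 = flat on the right, grows as it lifts, 3.14 (its stop) = folded over onto the drying side. Its handle moves on an upright half circle of 148 mm radius about the hinge. Stiff hinge, 0.32 N m: the leaf stays where it is left, about 3 to 4 N at the handle.
- dry_leaf (a joint): Angle of the drying leaf: 0 = flat on the left, grows as it lifts, 3.14 (its stop) = folded over onto the loading side. Same stiff hinge; it may start up to 0.35 raised. The leaves do not touch one another, but a tile between them makes the lower one carry the upper one along.
- timer_axis (a point): Point on the upright axis of the kitchen timer, 39 mm above the table, at mid-height of its red dial (65 mm across, from 28 to 49 mm above the table). The white base is fixed on a round cork mat, 116 mm across, with a white tick at zero, a dark one every 5 minutes and blue tape at 20. Does not turn; its -x points to the zero tick.
- timer_dial (a joint): Angle of the timer's red dial: 0 = white pointer at the zero tick (mat's -x side), grows turning anticlockwise seen from above, up to 5.24. 0.105 rad a minute: 20 minutes, the blue tape, is 2.09. Turns easily (0.02 N m) and stays where left. Starts near 0.
- drink_bottle: Milk-white drink bottle, 59 mm thick, 138 mm high, behind the cradle on the left. Bystander: leave it alone (fails if moved over 30 mm).
- tea_mug: Green and white mug, 99 mm high, on the left. Bystander: leave it alone (fails if moved over 30 mm).
- clay_lump_0: Lump of clay, 50 x 62 x 42 mm, behind the cradle. Bystander: leave it alone (fails if moved over 30 mm).
- clay_lump_2: Lump of clay, 57 x 64 x 41 mm, in front of the cradle. Bystander: leave it alone (fails if moved over 30 mm).
- wood_rib: Small wooden rib, 20 x 86 x 6 mm, behind the timer. Bystander: leave it alone (fails if moved over 30 mm).
There are look-alikes about, which are no part of the job. Leave any pink, purple or turquoise look-alike of the tile_2 alone.

How it is judged:
By the outcome, as a careful person would: the job done as asked, in the order asked, and still so for the second after the job is handed in, with the robot touching nothing.
Of tile_0, tile_1, tile_2, tile_3 only 2 to 3 are there at a start; the rules pass over those that are not, and their reading is None.
At some moment in a run one of tile_0, tile_1, tile_2, tile_3 may be knocked a few centimetres aside while the robot is not near it.
Once in a run the grip may slacken for a moment while it holds something.
It also fails if it takes over 210 s, if anything falls off the work surface, if the arm or the gripper's body presses on something with over 40 N, if the wrist force passes 120 N, or if a joint passes its speed limit or range.

## Working session

There is one attempt and no reset: what is moved stays moved. The work goes in short steps, Python scripts to look and compute and a shell command to move; the robot and the scene stay as the last step left them, time stands still between calls to the robot, and variables do not carry over. Pictures are saved under pics/ and viewed, about 12 in all and at most 16, crops included, and the job is handed in when it is done.

```bash
ls; mkdir -p pics; cat > h.py <<'E'
import numpy as np, cv2
from scipy.spatial.transform import Rotation as R
from workcell import bot
def T():
    o=bot.get_obs(); M=np.eye(4); M[:3,:3]=R.from_euler('xyz',o['tcp_rot'],degrees=True).as_matrix(); M[:3,3]=o['ee_pos']; return M
def cam(n):
    c=bot.get_calibration(n); K=np.array(c['intrinsics'])
    P=np.array(c['pose']) if 'pose' in c else T()@np.array(c['T_tool_cam'])
    return K,P
def ray(n,uv,z,KP=None):
    K,P=KP or cam(n); d=P[:3,:3]@np.linalg.inv(K)@[uv[0],uv[1],1]; return P[:3,3]+d*(z-P[2,3])/d[2]
def proj(n,p,KP=None):
    K,P=KP or cam(n); q=K@(P[:3,:3].T@(np.array(p)-P[:3,3])); return q[:2]/q[2]
def snap(n,f):
    KP=cam(n); im=bot.camera(n); cv2.imwrite('pics/'+f,im[:,:,::-1]); return im,KP
def go(p,yaw=None):
    "print shift in tool axes (cm) and rotvec to reach world p, tool down with yaw"
    M=T(); d=M[:3,:3].T@(np.array(p)-M[:3,3])*100; s='shift '+str(d.round(2))
    if yaw is not None:
        s+=' rot '+str(R.from_matrix(M[:3,:3].T@R.from_euler('xyz',[180,0,yaw],degrees=True).as_matrix()).as_rotvec().round(3))
    print(s)
E
python3 - <<'E'
from h import *
o=bot.get_obs(); print(o)
for n in('scene','side'):
    im,KP=snap(n,n+'0.png'); print(n,KP[1].round(3).tolist())
    for t,z in dict(tile_0=.002,tile_1=.002,box_left=0,box_right=0,cradle_hinge=.045,load_place_1=.0375,dry_place_1=.0375,load_grip=.045,dry_grip=.045,timer_axis=.039,drink_bottle=0,tea_mug=0,clay_lump_0=0,clay_lump_2=0,wood_rib=0).items():
        for m in bot.mark_of(n,t): print(t,round(m['confidence'],2),np.round(m['uv']),ray(n,m['uv'],z).round(3))
E
```

```text
pics
{'time': 0.0, 'q': array([-7.17898086e+01,  5.01085401e+00,  1.00363719e+01,  9.50997095e+01,
        3.16916808e-03,  9.00001223e+01]), 'qd': array([ 0.03618869, -0.08366789,  0.00596543,  0.04629161,  0.12390426,
       -0.05599429]), 'joint_efforts': array([-4.26593382e-03, -5.20399153e+01,  4.64793098e+01,  1.63938623e-02,
       -1.89421162e-04,  4.77150820e-06]), 'ee_pos': array([ 0.17182361, -0.52224091,  0.23060261]), 'tcp_rot': array([-1.79925808e+02, -3.16900702e-03,  1.82100650e+01]), 'wrist_force': array([ 0.49812065, -0.89334955,  0.37072317]), 'torque': array([-0.00621436, -0.01850174,  0.05175647]), 'opening': 0.08496183157827691}
scene [[-0.438, -0.534, 0.723, -0.567], [-0.899, 0.249, -0.361, 0.513], [0.013, -0.808, -0.589, 0.927], [0.0, 0.0, 0.0, 1.0]]
tile_0 0.68 [228. 248.] [0.457 0.193 0.002]
tile_0 0.52 [419. 198.] [ 0.428 -0.449  0.002]
tile_0 0.47 [378. 218.] [ 0.396 -0.27   0.002]
tile_0 0.46 [395. 205.] [ 0.43  -0.355  0.002]
tile_0 0.45 [402. 230.] [ 0.318 -0.3    0.002]
tile_1 0.68 [228. 248.] [0.457 0.193 0.002]
tile_1 0.52 [419. 198.] [ 0.428 -0.449 
[... 1828 characters left out ...]
  0.037]
dry_place_1 0.57 [294. 191.] [0.572 0.074 0.037]
load_grip 0.92 [280. 241.] [ 0.522 -0.179  0.045]
dry_grip 0.88 [307. 165.] [0.623 0.225 0.045]
dry_grip 0.28 [317. 256.] [ 0.605 -0.24   0.045]
timer_axis 0.55 [316. 253.] [ 0.606 -0.219  0.039]
drink_bottle 0.59 [342. 196.] [0.721 0.109 0.   ]
tea_mug 0.85 [296. 164.] [0.597 0.32  0.   ]
clay_lump_0 0.58 [208. 243.] [ 0.344 -0.124  0.   ]
clay_lump_0 0.57 [352. 243.] [ 0.709 -0.128  0.   ]
clay_lump_2 0.58 [208. 243.] [ 0.344 -0.124  0.   ]
clay_lump_2 0.57 [352. 243.] [ 0.709 -0.128  0.   ]
wood_rib 0.57 [379. 294.] [ 0.737 -0.319  0.   ]
wood_rib 0.49 [232. 290.] [ 0.415 -0.299  0.   ]
wood_rib 0.45 [295. 165.] [0.592 0.313 0.   ]
```

```bash
python3 - <<'E'
import cv2
a=cv2.imread('pics/side0.png'); cv2.imwrite('pics/v1.png',cv2.resize(a[130:380,150:420],(800,740))[:600] if 0 else cv2.resize(a[140:365,140:440],(800,600),interpolation=cv2.INTER_CUBIC))
a=cv2.imread('pics/scene0.png'); cv2.imwrite('pics/v2.png',cv2.resize(a[145:310,140:450],(800,426),interpolation=cv2.INTER_CUBIC))
E
```

```text
(no output)
```

View pics/v1.png

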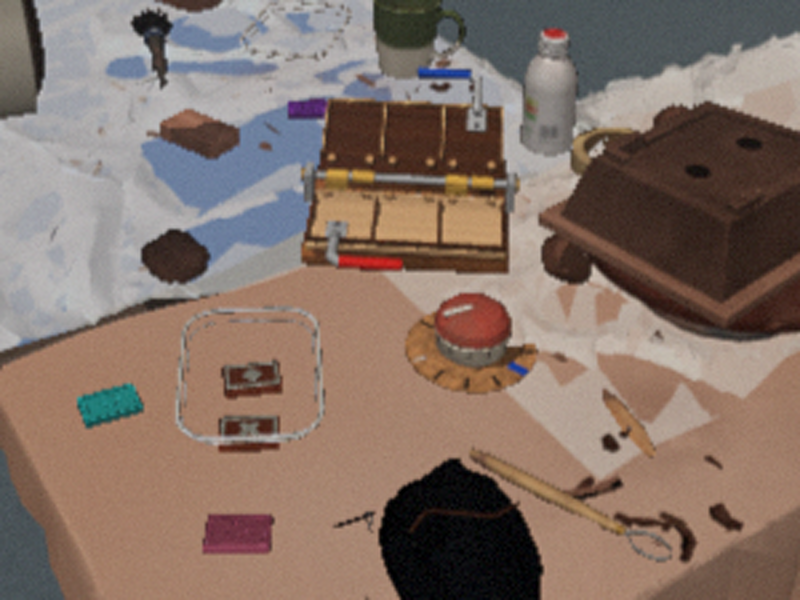

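View pics/v2.png

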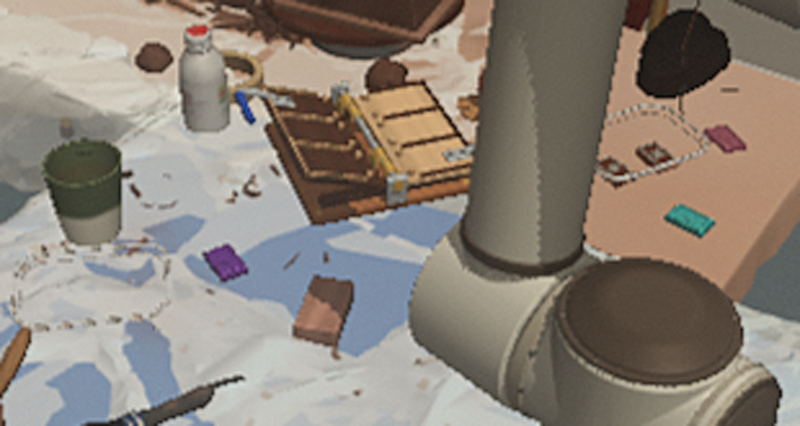

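The side crop shows the right box with a lozenge tile at (252,378) and a cross tile at (248,430). The left box at (295,25) looks empty, and the purple, turquoise and pink look-alikes lie outside the boxes. The cradle, timer and blue tape at (518,370) are also visible. Next I'll go above the right box with the wrist camera.

```bash
python3 -c "
from h import *
print(np.round(bot.get_calibration('wrist')['T_tool_cam'],3).tolist()); go([.36,-.31,.30],0)"
python3 -m pendant '[[[2.6,-1,-1,0,0,0.06,100],[2.6,-1,-1,0,0,0.06,100],[2.6,-1,-1,0,0,0.06,100],[2.6,-1,-1,0,0,0.06,100],[2.6,-1,-1,0,0,0.06,100]]]'
python3 -m pendant '[[[2.6,-1,-0.5,0,0,0,100],[2.6,-1,-0.5,0,0,0,100],[2.6,-1,-0.5,0,0,0,100],[2.6,-1,0,0,0,0,100],[0,0,0,0,0,0,100]]]'
python3 -c "
from h import *
go([.36,-.31,.30],0)"
```

```text
[[0.0, -0.953, -0.303, 0.077], [1.0, 0.0, -0.001, -0.001], [0.001, -0.303, 0.953, -0.143], [0.0, 0.0, 0.0, 1.0]]
shift [ 24.51 -14.3   -6.87] rot [-0.     0.     0.318]
time: 2.02
ee_pos: [0.2886, -0.4474, 0.2802]
tcp_rot: [-179.8, 0.2, -0.1]
wrist_force: [0.0, -0.0, -0.3]
opening: 0.0852
time: 2.43
ee_pos: [0.4013, -0.4034, 0.2988]
tcp_rot: [-180.0, -0.1, -0.2]
wrist_force: [0.7, -0.9, -0.7]
opening: 0.0854
shift [-4.16 -9.32 -0.12] rot [-0.001 -0.001 -0.003]
```

```bash

python3 -m pendant '[[[2,-3.1,0,0,0,0,100],[2,-3.1,0,0,0,0,100],[2,-3.1,0,0,0,0,100],[0,0,0,0,0,0,100],[0,0,0,0,0,0,100]]]'
python3 - <<'E'
from h import *
im,KP=snap('wrist','w1.png')
cv2.imwrite('pics/v3.png',im[:,:,::-1])
for t,z in dict(tile_0=.002,tile_1=.002,box_right=0,timer_axis=.039,load_grip=.045).items():
    for m in bot.mark_of('wrist',t): print(t,round(m['confidence'],2),np.round(m['uv']),ray('wrist',m['uv'],z,KP).round(4))
for m in bot.masks_of('wrist','tile_0'):
    c,_=cv2.findContours(m['pixels'].astype('uint8'),0,1); c=max(c,key=cv2.contourArea)
    b=cv2.boxPoints(cv2.minAreaRect(c)); print(round(m['confidence'],2),m['extent'],[ray('wrist',p,.014,KP)[:2].round(4).tolist() for p in b])
E
```

```text
time: 2.85
ee_pos: [0.4647, -0.3071, 0.2974]
tcp_rot: [-179.9, 0.0, -0.2]
wrist_force: [-0.2, -0.3, 0.3]
opening: 0.0854
tile_0 0.93 [382. 196.] [ 0.4142 -0.4423  0.002 ]
tile_0 0.92 [284. 270.] [ 0.3022 -0.3084  0.002 ]
tile_0 0.73 [311. 197.] [ 0.4129 -0.3447  0.002 ]
tile_0 0.61 [258. 193.] [ 0.4183 -0.2728  0.002 ]
tile_1 0.93 [382. 196.] [ 0.4142 -0.4423  0.002 ]
tile_1 0.92 [284. 270.] [ 0.3022 -0.3084  0.002 ]
tile_1 0.73 [311. 197.] [ 0.4129 -0.3447  0.002 ]
tile_1 0.61 [258. 193.] [ 0.4183 -0.2728  0.002 ]
box_right 0.74 [287. 190.] [ 0.422  -0.3124  0.    ]
box_right 0.15 [216.  33.] [ 0.6161 -0.2274  0.    ]
timer_axis 0.57 [217.  34.] [ 0.6079 -0.2358  0.039 ]
load_grip 0.57 [161. 120.] [ 0.5184 -0.1675  0.045 ]
0.91 [371.7, 175.2, 402.5, 212.4] [[0.3971, -0.4264], [0.4454, -0.4289], [0.4408, -0.4612], [0.3922, -0.4599]]
0.78 [245.0, 178.5, 278.4, 215.2] [[0.4423, -0.2614], [0.4476, -0.293], [0.3987, -0.3004], [0.393, -0.2677]]
0.7 [269.8, 251.7, 301.0, 288.5] [[0.3246, -0.2839], [0.34, -0.3121], [0.2932, -0.3335], [0.2768, -0.3047]]
0.62 [298.3, 174.9, 322.6, 212.9] [[0.445, -0.3279], [0.445, -0.3604], [0.3968, -0.3621], [0.3969, -0.3285]]
```

View pics/v3.png

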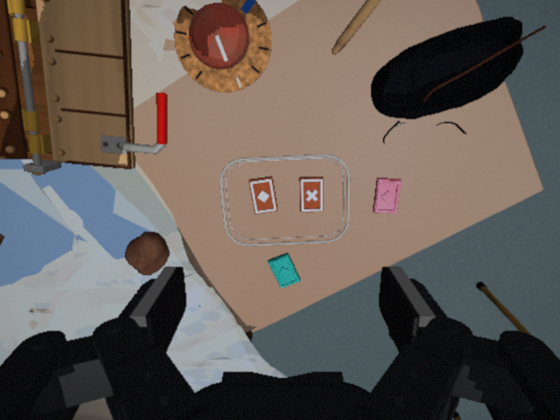

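```bash
python3 - <<'E'
from h import *
im=cv2.imread('pics/w1.png'); KP=cam('wrist')
s=5; c=cv2.resize(im[145:255,210:360],None,fx=s,fy=s,interpolation=cv2.INTER_CUBIC)
cx,cy=.4195,-.3124
for (hx,hy,z,col) in((.0575,.0795,.046,(255,0,0)),(.047,.067,.002,(0,255,0)),(.047,.067,.046,(0,255,255))):
    p=np.array([(proj('wrist',[cx+a*hx,cy+b*hy,z],KP)-[210,145]+.5)*s for a,b in((1,1),(1,-1),(-1,-1),(-1,1))]).astype(int)
    cv2.polylines(c,[p],True,col,1)
cv2.imwrite('pics/v4.png',c)
E
```

```text
(no output)
```

View pics/v4.png

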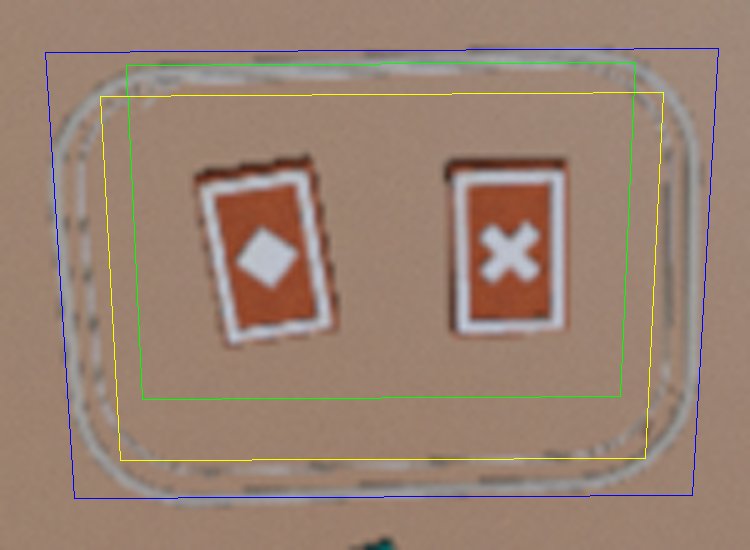

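The wrist crop shows the lozenge tile at (265,255), turned about 7°, and the cross tile at (508,250), straight. Both have their 48 mm along world x, and there are about 20 mm between each tile and the side walls. I'll take the cross tile first.

```bash

python3 -m pendant '[[[-0.9,0.72,3.5,0,0,0,52],[-0.9,0.72,3.5,0,0,0,52],[-0.9,0.72,3.5,0,0,0,52],[-0.9,0.72,3.5,0,0,0,52],[-0.8,0.72,3.5,0,0,0,52]]]' >/dev/null
python3 -m pendant '[[[0,0,0,0,0,0,52],[0,0,0,0,0,0,52]]]'
cat >> h.py <<'E'
def tiles(f,z=.014,thing='tile_0',zm=.002):
    im,KP=snap('wrist',f)
    for m in bot.mark_of('wrist',thing): print('mark',round(m['confidence'],2),np.round(m['uv']),ray('wrist',m['uv'],zm,KP)[:2].round(4))
    # white border of the face: bright low-saturation pixels within mask box
    for m in bot.masks_of('wrist',thing):
        c,_=cv2.findContours(m['pixels'].astype('uint8'),0,1); c=max(c,key=cv2.contourArea)
        p=np.array([ray('wrist',q[0],z,KP)[:2] for q in c]); r=cv2.minAreaRect((p*1000).astype('float32'))
        print('mask',round(m['confidence'],2),np.round(m['extent']),'ctr mm',np.round(r[0],1),'size',np.round(r[1],1),'ang',round(r[2],1))
E
python3 -c "
from h import *
tiles('w2.png')"
```

```text
time: 3.78
ee_pos: [0.4159, -0.3498, 0.118]
tcp_rot: [179.9, -0.3, -0.8]
wrist_force: [-0.3, 0.4, 1.4]
opening: 0.0443
mark 0.86 [237. 316.] [ 0.3054 -0.3066]
mark 0.83 [400. 199.] [ 0.4141 -0.4447]
mark 0.69 [194. 197.] [ 0.4181 -0.2783]
mark 0.58 [278. 196.] [ 0.4184 -0.3458]
mask 0.92 [228. 292. 265. 347.] ctr mm [ 309.4 -309.8] size [51.5 34.5] ang 22.8
mask 0.89 [163. 168. 221. 233.] ctr mm [ 419.7 -281.9] size [49.  33.8] ang 8.0
mask 0.86 [381. 168. 431. 225.] ctr mm [ 418.7 -443.8] size [33.5 48.1] ang 87.2
mask 0.83 [254. 168. 297. 230.] ctr mm [ 421.  -345.1] size [47.5 31.4] ang 1.6
```

View pics/w2.png

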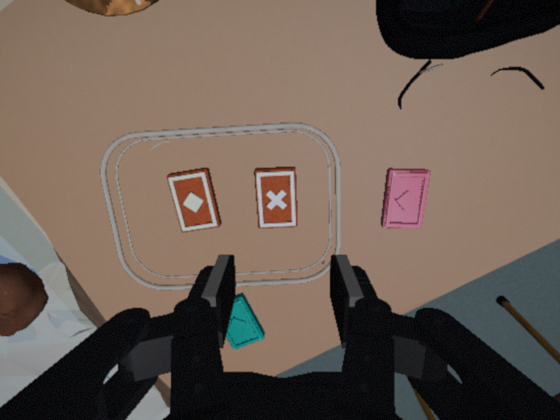

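The close view shows the cross tile at (277,198) between the fingers' lines, with room on both sides. I'll go down on it.

```bash

python3 -m pendant '[[[0.1,-0.15,2.2,0,0,-0.03,52],[0.1,-0.15,2.2,0,0,0,52],[0.1,-0.15,2.2,0,0,0,52],[0.1,-0.15,2.2,0,0,0,52],[0,0,0,0,0,0,52]]]'>/dev/null
python3 -m pendant '[[[0,0,0,0,0,0,52]]]'; python3 -c "
from h import *
go([.420,-.344,.004],1)"
```

```text
time: 4.43
ee_pos: [0.4334, -0.3492, 0.0464]
tcp_rot: [178.8, -1.5, 1.3]
wrist_force: [0.3, -0.3, 0.9]
opening: 0.0444
shift [-1.45 -0.64  4.19] rot [ 0.02  -0.027  0.005]
```

```bash

python3 -m pendant '[[[-1.4,-0.6,0.5,0.02,-0.027,0.005,52],[0,0,0,0,0,0,52],[0,0,0,0,0,0,52]]]'; python3 -c "
from h import *
go([.420,-.344,.004],1)"
```

```text
time: 4.68
ee_pos: [0.423, -0.3454, 0.0482]
tcp_rot: [179.7, -0.4, 1.1]
wrist_force: [0.1, -0.3, 0.5]
opening: 0.0442
shift [-0.32 -0.17  4.42] rot [ 0.005 -0.007  0.002]
```

```bash

python3 -m pendant '[[[-0.3,-0.1,1.5,0,-0.005,0,52],[0,-0.1,1.5,0,0,0,52],[0,0,0,0,0,0,52],[0,0,0,0,0,0,52]]]'; python3 -c "
from h import *
go([.420,-.344,.004],1)"
```

```text
time: 5.02
ee_pos: [0.4236, -0.3462, 0.0218]
tcp_rot: [179.3, -0.5, 1.1]
wrist_force: [-0.3, -0.2, 0.3]
opening: 0.0445
shift [-0.37 -0.25  1.77] rot [ 0.013 -0.009  0.002]
```

```bash

python3 -m pendant '[[[-0.4,-0.2,0.9,0.013,-0.009,0,52],[0,-0.1,0.9,0,0,0,52],[0,0,0,0,0,0,52],[0,0,0,0,0,0,52]]]'; python3 -c "
from h import *
go([.420,-.344,.004],1)"
```

```text
time: 5.35
ee_pos: [0.4205, -0.3438, 0.0041]
tcp_rot: [-180.0, -0.1, 1.1]
wrist_force: [-0.3, -0.8, 4.3]
opening: 0.0441
shift [-0.05  0.02  0.01] rot [-0.    -0.002  0.002]
```

```bash

python3 -m pendant '[[[0,0,0,0,0,0,20],[0,0,0,0,0,0,20],[0,0,0,0,0,0,20],[0,0,0,0,0,0,20],[0,0,0,0,0,0,20]]]' 40
python3 -m pendant '[[[0,0,-1.5,0,0,0,20],[0,0,-1.5,0,0,0,20],[0,0,-1.5,0,0,0,20],[0,0,-1.5,0,0,0,20],[0,0,-1.5,0,0,0,20]]]'
python3 -m pendant '[[[0,0,-1.5,0,0,0,20],[0,0,-1.5,0,0,0,20],[0,0,0,0,0,0,20]]]'
```

```text
time: 5.77
ee_pos: [0.4205, -0.3441, 0.0044]
tcp_rot: [180.0, -0.1, 1.1]
wrist_force: [0.1, 0.3, -0.5]
opening: 0.0308
time: 6.18
ee_pos: [0.418, -0.3423, 0.0776]
tcp_rot: [-179.7, 0.2, 1.1]
wrist_force: [0.1, 0.2, 0.7]
opening: 0.0307
time: 6.43
ee_pos: [0.4188, -0.3431, 0.1119]
tcp_rot: [-179.9, 0.1, 1.1]
wrist_force: [-0.3, 0.6, 1.2]
opening: 0.0306
```

```bash

python3 -m pendant '[[[1.7,-3.1,-1.5,0,0,0,20],[1.7,-3.1,-1.5,0,0,0,20],[1.7,-3.1,-1.5,0,0,0,20],[1.7,-3.1,-1.5,0,0,0,20],[1.7,-3.1,-1.5,0,0,0,20]]]' >/dev/null
python3 -m pendant '[[[1.7,-3.1,-1.5,0,0,0,20],[1.7,-3.1,-1.5,0,0,0,20],[1.7,-3.1,-1.5,0,0,0,20],[1.7,-3.1,-1.5,0,0,0,20],[0,0,0,0,0,0,20]]]'
python3 -m pendant '[[[0,0,0,0,0,0,20],[0,0,0,0,0,0,20]]]'
python3 - <<'E'
from h import *
im,KP=snap('wrist','w3.png')
for t,z in dict(cradle_hinge=.045,load_place_1=.0375,dry_place_1=.0375,load_grip=.045,dry_grip=.045,timer_axis=.039).items():
    for m in bot.mark_of('wrist',t): print(t,round(m['confidence'],2),np.round(m['uv']),ray('wrist',m['uv'],z,KP).round(4))
E
```

```text
time: 7.27
ee_pos: [0.5716, -0.0506, 0.2433]
tcp_rot: [-179.7, 0.4, 0.6]
wrist_force: [1.4, -1.1, 0.1]
opening: 0.0308
time: 7.43
ee_pos: [0.5725, -0.0487, 0.2417]
tcp_rot: [-179.7, 0.5, 0.9]
wrist_force: [0.9, 0.9, 0.2]
opening: 0.0313
cradle_hinge 0.95 [261. 181.] [ 0.5653 -0.0246  0.045 ]
dry_place_1 0.71 [205. 180.] [0.5633 0.0352 0.0375]
load_grip 0.9 [396. 226.] [ 0.5168 -0.1712  0.045 ]
dry_grip 0.69 [100. 136.] [0.6085 0.1363 0.045 ]
timer_axis 0.59 [468. 142.] [ 0.6085 -0.236   0.039 ]
```

View pics/w3.png

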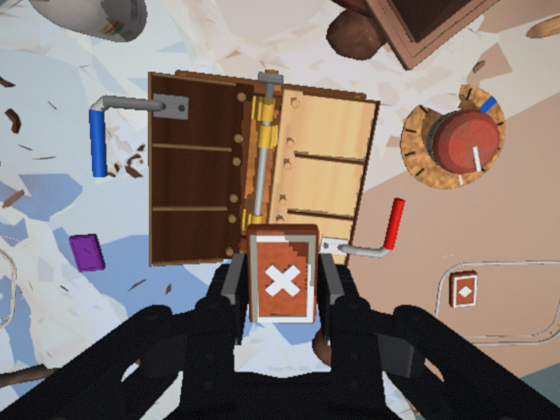

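```bash
python3 - <<'E'
from h import *
KP=cam('wrist')
a=ray('w',(268.5,80),.045,KP);b=ray('w',(258,205),.045,KP); print(a,b,np.degrees(np.arctan2(*(a-b)[[1,0]])))
h=np.array([.5655,-.0243])
im=cv2.imread('pics/w3.png')
for yaw,col in((-5,(0,255,0)),):
    c,s=np.cos(np.radians(yaw)),np.sin(np.radians(yaw)); M=np.array([[c,-s],[s,c]])
    def P(x,y,z): return tuple(int(v*8) for v in proj('w',[*(h+M@[x,y]),z],KP))
    def L(*pts):
        q=[P(*p) for p in pts]
        for u,v in zip(q,q[1:]): cv2.line(im,u,v,col,1,cv2.LINE_AA,3)
    L((-.094,0,.045),(.094,0,.045))
    for x in(-.062,0,.062):
        L(*[(x+i*.024,-.055+j*.016,.0375) for i,j in((1,1),(1,-1),(-1,-1),(-1,1),(1,1))])
        L((x-.0195,-.030,.044),(x-.0115,-.03,.044)); L((x+.0195,-.030,.044),(x+.0115,-.03,.044))
    L((-.094,-.105,.0435),(.094,-.105,.0435)); L((-.063,-.148,.051),(-.001,-.148,.051))
cv2.imwrite('pics/v6.png',cv2.resize(im[50:290,220:420],(500*1,600),interpolation=cv2.INTER_CUBIC))
E
```

```text
[ 0.66360684 -0.0339118   0.045     ] [ 0.53803084 -0.02268111  0.045     ] -5.110558859377137
```

View pics/v6.png

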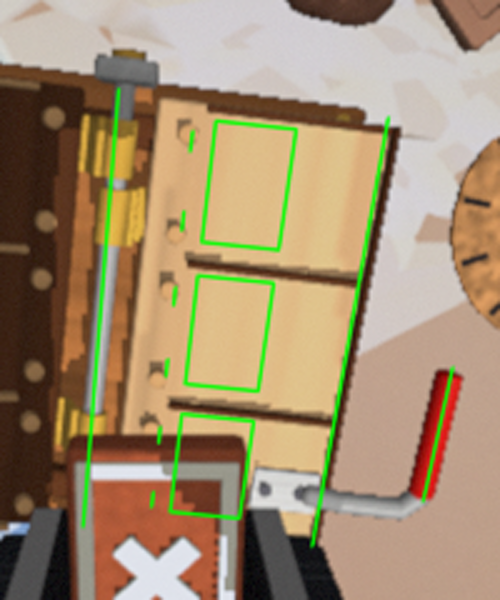

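The overlay fits within about 2 mm: yaw is about -5.1°, with the hinge near (0.564, -0.0255). The red bar is at crop (440,430), and the middle and far places are free. The cross tile goes in the far place.

```bash

python3 -m pendant '[[[1,0.9,2.5,0,0,0.05,20],[1,0.9,2.5,0,0,0.05,20],[1,0.8,2.5,0,0,0,20],[1,0.8,2.5,0,0,0,20],[0.8,0.8,2.5,0,0,0,20]]]'>/dev/null
python3 -m pendant '[[[0,0,0,0,0,0,20],[0,0,0,0,0,0,20]]]'; python3 -c "
from h import *
go([.6206,-.0888,.0405],-5)"
```

```text
time: 8.37
ee_pos: [0.6176, -0.0991, 0.115]
tcp_rot: [-179.7, 0.2, -5.6]
wrist_force: [-0.3, 0.5, 0.4]
opening: 0.0306
shift [ 0.22 -1.02  7.45] rot [-0.005  0.003 -0.01 ]
```

```bash

python3 -m pendant '[[[0.1,-0.6,1.7,0,0,-0.01,20],[0.1,-0.4,1.7,0,0,0,20],[0,0,1.7,0,0,0,20],[0,0,0,0,0,0,20],[0,0,0,0,0,0,20]]]'; python3 -c "
from h import *
go([.6206,-.0888,.0405],-5)"
```

```text
time: 8.78
ee_pos: [0.6215, -0.0889, 0.0714]
tcp_rot: [-179.7, -0.3, -5.1]
wrist_force: [0.5, -0.8, 1.1]
opening: 0.0305
shift [-0.1   0.02  3.09] rot [-0.005 -0.005 -0.001]
```

```bash

python3 -m pendant '[[[-0.1,0,1.2,0,-0.005,0,20],[0,0,1.2,0,0,0,20],[0,0,0,0,0,0,20],[0,0,0,0,0,0,20]]]'; python3 -c "
from h import *
go([.6206,-.0888,.0405],-5)"
```

```text
time: 9.12
ee_pos: [0.6223, -0.0887, 0.051]
tcp_rot: [-179.7, -0.3, -5.1]
wrist_force: [0.1, -0.0, 0.2]
opening: 0.0301
shift [-0.17  0.03  1.05] rot [-0.004 -0.006 -0.001]
```

```bash

python3 -m pendant '[[[-0.2,0,0.6,0,-0.005,0,20],[0,0,0.5,0,0,0,20],[0,0,0,0,0,0,20],[0,0,0,0,0,0,20]]]'; python3 -c "
from h import *
go([.6206,-.0888,.0405],-5)"
```

```text
time: 9.45
ee_pos: [0.6207, -0.0887, 0.04]
tcp_rot: [-179.8, -0.1, -5.1]
wrist_force: [-1.2, 1.1, -1.1]
opening: 0.0305
shift [-0.01  0.01 -0.05] rot [-0.004 -0.002 -0.001]
```

```bash

python3 -m pendant '[[[0,0,0,0,0,0,46],[0,0,0,0,0,0,46],[0,0,0,0,0,0,46]]]'
python3 -m pendant '[[[0,0,-1.5,0,0,0,46],[0,0,-2.5,0,0,0,46],[0,0,-4,0,0,0,46],[0,0,-4,0,0,0,46],[0,0,0,0,0,0,46]]]'
python3 -m pendant '[[[-1.5,0,-1,0,0,0,52],[-1.5,0,0,0,0,0,52],[0,0,0,0,0,0,52]]]'
python3 - <<'E'
from h import *
tiles('w4.png',.0495,zm=.0375)
a=cv2.imread('pics/w4.png'); print(a.shape)
E
```

```text
time: 9.7
ee_pos: [0.6207, -0.0887, 0.0401]
tcp_rot: [-179.8, -0.1, -5.1]
wrist_force: [0.7, -0.4, 0.7]
opening: 0.0391
time: 10.12
ee_pos: [0.6182, -0.089, 0.1619]
tcp_rot: [-179.7, 0.3, -5.1]
wrist_force: [1.7, -1.0, 1.8]
opening: 0.0392
time: 10.37
ee_pos: [0.5893, -0.0865, 0.1759]
tcp_rot: [-179.8, -0.0, -5.1]
wrist_force: [-1.4, 1.3, -0.8]
opening: 0.0441
mark 0.61 [469. 315.] [ 0.4477 -0.2573]
mark 0.6 [280. 156.] [ 0.6199 -0.0864]
mark 0.59 [ 43. 316.] [0.4825 0.1625]
mask 0.9 [263. 129. 304. 189.] ctr mm [620.1 -88.1] size [32.5 48.3] ang 83.5
mask 0.86 [454. 299. 494. 340.] ctr mm [ 450.8 -256.1] size [47.6 30.8] ang 9.8
mask 0.57 [ 15. 297.  60. 338.] ctr mm [488.2 156.2] size [45.  35.2] ang 6.6
(420, 560, 3)
```

View pics/w4.png

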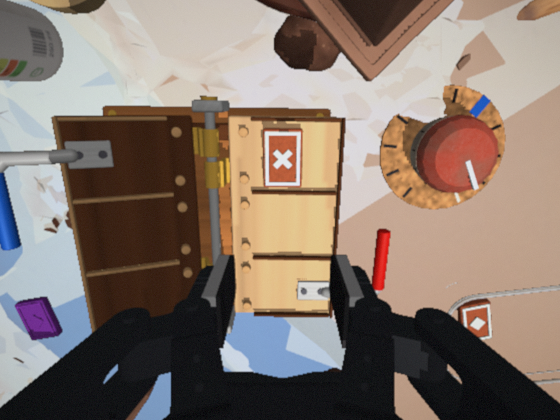

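The cross tile lies face up in the far place at (282,158). Now the lozenge tile.

```bash

python3 -m pendant '[[[-2.1,3,0.5,0,0,0,52],[-2.1,3,0.5,0,0,0,52],[-2.1,3,0.5,0,0,0,52],[-2.1,3,0.5,0,0,0,52],[-2.1,3,0.5,0,0,0,52]]]' >/dev/null
python3 -m pendant '[[[-2.1,3,1,0,0,-0.11,52],[-1,2,1,0,0,-0.11,52],[0,0,1,0,0,0,52],[0,0,0,0,0,0,52],[0,0,0,0,0,0,52]]]'
python3 -c "
from h import *
tiles('w5.png'); go([.418,-.285,.06],7.5)"
```

```text
time: 11.35
ee_pos: [0.4376, -0.2822, 0.1091]
tcp_rot: [-179.5, 0.2, 8.2]
wrist_force: [-0.3, -0.1, 0.9]
opening: 0.0444
mark 0.67 [275. 223.] [ 0.4181 -0.2776]
mark 0.61 [478. 253.] [ 0.4166 -0.446 ]
mask 0.73 [268. 320. 317. 374.] ctr mm [ 310.1 -307.1] size [53.  32.5] ang 22.5
mask 0.72 [452. 225. 514. 288.] ctr mm [ 419.3 -441. ] size [36.5 49.3] ang 88.0
mask 0.6 [256. 195. 302. 259.] ctr mm [ 419.7 -280.6] size [50.1 31.4] ang 8.4
shift [-2.05  0.09  4.99] rot [-0.008  0.003  0.015]
```

```bash

python3 -m pendant '[[[-1,0,1.2,-0.008,0,0.01,52],[-0.9,0,1.2,0,0,0,52],[0,0,1.2,0,0,0,52],[0,0,1.2,0,0,0,52],[0,0,0,0,0,0,52]]]'>/dev/null
python3 -m pendant '[[[0,0,0,0,0,0,52]]]'
python3 -c "
from h import *
go([.419,-.283,.004],8)"
```

```text
time: 12.0
ee_pos: [0.4245, -0.2816, 0.0625]
tcp_rot: [179.8, -0.1, 8.0]
wrist_force: [0.2, -0.3, 0.3]
opening: 0.0442
shift [-0.57  0.04  5.85] rot [ 0.003 -0.002 -0.001]
```

```bash

python3 -m pendant '[[[-0.5,0,1.5,0,0,0,52],[-0.2,0,1.5,0,0,0,52],[0,0,1.5,0,0,0,52],[0,0,0,0,0,0,52],[0,0,0,0,0,0,52]]]'
python3 -c "
from h import *
go([.419,-.283,.004],8)"
```

```text
time: 12.42
ee_pos: [0.4211, -0.2829, 0.0191]
tcp_rot: [179.7, -0.3, 8.1]
wrist_force: [0.1, -0.0, 0.8]
opening: 0.0445
shift [-0.22 -0.03  1.51] rot [ 0.006 -0.005  0.001]
```

```bash

python3 -m pendant '[[[-0.2,0,0.8,0.005,-0.005,0,52],[-0.1,0,0.75,0,0,0,52],[0,0,0,0,0,0,52],[0,0,0,0,0,0,52]]]'
python3 -m pendant '[[[0,0,0,0,0,0,20],[0,0,0,0,0,0,20],[0,0,0,0,0,0,20],[0,0,0,0,0,0,20],[0,0,0,0,0,0,20]]]' 40
python3 -m pendant '[[[0,0,-1.5,0,0,0,20],[0,0,-1.5,0,0,0,20],[0,0,-1.5,0,0,0,20],[0,0,-1.5,0,0,0,20],[0,0,-1.5,0,0,0,20]]]'
python3 -m pendant '[[[0,0,-1.5,0,0,0,20],[0,0,-1.5,0,0,0,20],[0,0,0,0,0,0,20]]]'
python3 -c "
from h import *
go([.5588,-.0833,.13],-5)"
```

```text
time: 12.75
ee_pos: [0.4198, -0.2841, 0.0051]
tcp_rot: [179.9, -0.1, 8.1]
wrist_force: [-0.0, -0.2, 0.5]
opening: 0.0443
time: 13.17
ee_pos: [0.4204, -0.2845, 0.0064]
tcp_rot: [179.8, -0.2, 8.1]
wrist_force: [-0.9, 0.9, -0.7]
opening: 0.0308
time: 13.58
ee_pos: [0.4178, -0.2827, 0.0802]
tcp_rot: [-179.9, 0.1, 8.1]
wrist_force: [0.8, 0.8, -0.5]
opening: 0.0307
time: 13.83
ee_pos: [0.4187, -0.2833, 0.1145]
tcp_rot: [179.9, -0.0, 8.1]
wrist_force: [0.3, -0.3, -0.8]
opening: 0.0309
shift [ 16.69 -17.83  -1.56] rot [ 0.001 -0.001  0.229]
```

```bash

python3 -m pendant '[[[2.5,-2.6,-0.8,0,0,0,20],[2.5,-2.6,-0.8,0,0,0,20],[2.5,-2.6,-0.8,0,0,0,20],[2.5,-2.6,-0.8,0,0,0,20],[2.5,-2.6,-0.4,0,0,0,20]]]' >/dev/null
python3 -m pendant '[[[2.5,-2.6,0,0,0,0,20],[1,-1.1,0,0,0,0,20],[0,0,0,0,0,0.11,20],[0,0,0,0,0,0.11,20],[0,0,0,0,0,0,20]]]'
python3 -c "
from h import *
go([.5588,-.0833,.0425],-5)"
```

```text
time: 14.67
ee_pos: [0.5592, -0.0863, 0.1435]
tcp_rot: [180.0, 0.2, -5.2]
wrist_force: [0.9, 1.3, 0.0]
opening: 0.0304
shift [-0.04 -0.3  10.1 ] rot [ 0.001  0.003 -0.003]
```

```bash

python3 -m pendant '[[[-0.1,-0.2,1.7,0,0,0,20],[-0.1,-0.1,1.7,0,0,0,20],[-0.1,0,1.7,0,0,0,20],[0,0,1.7,0,0,0,20],[0,0,1.2,0,0,0,20]]]'>/dev/null
python3 -m pendant '[[[0,0,0,0,0,0,20],[0,0,0,0,0,0,20]]]'
python3 -c "
from h import *
go([.5588,-.0833,.0425],-5)"
```

```text
time: 15.25
ee_pos: [0.5543, -0.0838, 0.0559]
tcp_rot: [180.0, 0.3, -3.9]
wrist_force: [-0.2, 0.3, 0.1]
opening: 0.0308
shift [ 0.45 -0.08  1.34] rot [0.001 0.006 0.019]
```

```bash

python3 -m pendant '[[[0.45,-0.08,0.6,0,0.006,0.019,20],[0.05,0,0.6,0,0,0,20],[0,0,0,0,0,0,20],[0,0,0,0,0,0,20]]]'
python3 -c "
from h import *
go([.5588,-.0833,.0425],-5)"
```

```text
time: 15.58
ee_pos: [0.5607, -0.0839, 0.0445]
tcp_rot: [180.0, -0.2, -4.9]
wrist_force: [-0.4, 0.9, -0.8]
opening: 0.0308
shift [-0.2  -0.04  0.2 ] rot [ 0.001 -0.003  0.001]
```

```bash

python3 -m pendant '[[[-0.2,0,0.3,0,-0.003,0,20],[0,0,0.1,0,0,0,20],[0,0,0,0,0,0,20]]]'
python3 -m pendant '[[[0,0,0,0,0,0,46],[0,0,0,0,0,0,46],[0,0,0,0,0,0,46]]]'
python3 -m pendant '[[[0,0,-1.5,0,0,0,46],[0,0,-2.5,0,0,0,46],[0,-1,-4,0,0,0,46],[0,-3,-2,0,0,0,46],[0,-3,-2,0,0,0,46]]]'>/dev/null
python3 -m pendant '[[[1,-3,-2,0,0,0,46],[1,-2,-2,0,0,0,46],[0,0,0,0,0,0,46],[0,0,0,0,0,0,46]]]'
python3 - <<'E'
from h import *
tiles('w6.png',.0495,zm=.0375)
KP=cam('wrist')
for t,z in dict(cradle_hinge=.045,dry_grip=.045,load_grip=.045).items():
    for m in bot.mark_of('wrist',t): print(t,round(m['confidence'],2),np.round(m['uv']),ray('wrist',m['uv'],z,KP).round(4))
E
```

```text
time: 15.83
ee_pos: [0.5591, -0.0838, 0.0413]
tcp_rot: [179.9, -0.1, -4.9]
wrist_force: [-0.4, 0.6, -0.8]
opening: 0.0306
time: 16.08
ee_pos: [0.5595, -0.0838, 0.0419]
tcp_rot: [179.9, -0.1, -4.9]
wrist_force: [0.6, 0.2, -0.3]
opening: 0.0395
time: 16.83
ee_pos: [0.5852, -0.0014, 0.2099]
tcp_rot: [-178.2, -0.1, -0.9]
wrist_force: [-0.0, -0.0, -0.4]
opening: 0.0393
mark 0.98 [357. 203.] [ 0.5633 -0.0686]
mark 0.97 [382. 144.] [ 0.6205 -0.0888]
mark 0.64 [126. 277.] [0.4813 0.1753]
mark 0.57 [529. 384.] [ 0.3417 -0.2783]
mask 0.76 [527. 370. 548. 393.] ctr mm [ 356.6 -279. ] size [29.1 11.6] ang 44.7
mask 0.66 [361. 119. 405. 172.] ctr mm [620.4 -86.7] size [33.6 47.7] ang 84.2
mask 0.65 [338. 179. 388. 231.] ctr mm [565.6 -71.5] size [34.  48.7] ang 78.8
cradle_hinge 0.92 [316. 205.] [ 0.5628 -0.0282  0.045 ]
dry_grip 0.95 [146. 162.] [0.6063 0.1312 0.045 ]
load_grip 0.69 [460. 250.] [ 0.5154 -0.1709  0.045 ]
```

View pics/w6.png

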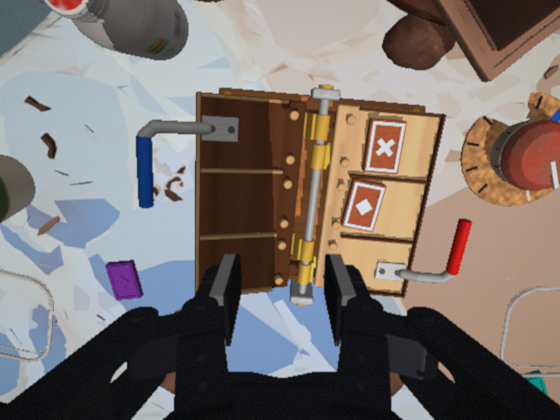

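The lozenge tile at (363,206) has moved to the stops. It is turned about 6° and touches the rib towards the far place, either knocked or dragged. I'll re-grip it and centre it.

```bash

python3 -m pendant '[[[-0.5,1.4,1.7,-0.03,0,0.07,52],[-0.5,1.4,1.7,0,0,0,52],[-0.5,1.4,1.7,0,0,0,52],[-0.5,1.4,1.7,0,0,0,52],[0,1.0,1.7,0,0,0,52]]]'>/dev/null
python3 -m pendant '[[[0,0,0,0,0,0,52],[0,0,0,0,0,0,52]]]'
python3 -c "
from h import *
tiles('w7.png',.0495,zm=.0375)
go([.562,-.071,.042],-5)"
```

```text
time: 17.72
ee_pos: [0.5553, -0.0867, 0.1158]
tcp_rot: [-179.3, 0.4, -3.8]
wrist_force: [0.2, 0.2, 0.4]
opening: 0.0444
mark 0.81 [276. 118.] [ 0.6196 -0.0857]
mark 0.73 [260. 202.] [ 0.564  -0.0706]
mask 0.87 [254.  77. 308. 162.] ctr mm [619.7 -88.9] size [31.7 47.4] ang 84.8
mask 0.72 [  0. 316.   7. 340.] ctr mm [479.4 130.2] size [ 7.4 23.6] ang 71.4
mask 0.63 [234. 166. 291. 246.] ctr mm [565.  -73.1] size [31.8 49.1] ang 78.0
shift [ 0.5  -1.44  7.52] rot [-0.012  0.005  0.023]
```

```bash

python3 -m pendant '[[[0.4,-0.7,0.8,-0.012,0.005,0.03,52],[0.2,-0.6,1,0,0,0,52],[0,0,1,0,0,0,52],[0,0,1,0,0,0,52],[0,0,0,0,0,0,52]]]'>/dev/null
python3 -m pendant '[[[0,0,0,0,0,0,52]]]'
python3 -c "
from h import *
go([.563,-.0725,.042],-6)"
```

```text
time: 18.37
ee_pos: [0.5663, -0.0706, 0.0804]
tcp_rot: [-179.9, -0.4, -5.1]
wrist_force: [0.4, -0.5, 0.7]
opening: 0.0443
shift [-0.33  0.22  3.84] rot [-0.001 -0.006  0.015]
```

```bash

python3 -m pendant '[[[-0.3,0.15,1.2,0,-0.006,0.015,52],[-0.1,0,1.2,0,0,0,52],[-0.1,0,0.7,0,0,0,52],[0,0,0,0,0,0,52],[0,0,0,0,0,0,52]]]'
python3 -c "
from h import *
go([.563,-.0725,.042],-6)"
```

```text
time: 18.78
ee_pos: [0.56, -0.0723, 0.0457]
tcp_rot: [-179.9, 0.1, -6.1]
wrist_force: [-0.3, 0.5, 1.5]
opening: 0.0448
shift [ 0.3  -0.01  0.37] rot [-0.001  0.002 -0.002]
```

```bash

python3 -m pendant '[[[0,0,0.4,0,0,0,52],[0,0,0,0,0,0,52],[0,0,0,0,0,0,52]]]'
python3 -m pendant '[[[0,0,0,0,0,0,20],[0,0,0,0,0,0,20],[0,0,0,0,0,0,20],[0,0,0,0,0,0,20],[0,0,0,0,0,0,20]]]' 40
python3 -m pendant '[[[0,0,-1,0,0,0,20],[0,0,-1,0,0,0,20],[0,0,-1,0,0,0,20],[0,0,0,0,0,0,20],[0,0,0,0,0,0,20]]]'
python3 -c "
from h import *
tiles('w8.png',.079,zm=.067)
go([.5588,-.0833,.043],-5)"
```

```text
time: 19.03
ee_pos: [0.5601, -0.0724, 0.0416]
tcp_rot: [-179.9, 0.1, -6.1]
wrist_force: [0.0, -0.5, -0.3]
opening: 0.0442
time: 19.45
ee_pos: [0.5606, -0.0725, 0.0427]
tcp_rot: [-179.9, -0.0, -6.1]
wrist_force: [-0.6, -0.3, -0.7]
opening: 0.0309
time: 19.87
ee_pos: [0.5611, -0.0726, 0.077]
tcp_rot: [-179.9, -0.1, -6.1]
wrist_force: [-0.5, -0.1, -0.7]
opening: 0.0313
mark 0.98 [282. 259.] [ 0.5603 -0.0718]
mark 0.97 [299. 130.] [ 0.623  -0.0865]
mask 0.69 [270.  84. 334. 183.] ctr mm [622.9 -86.9] size [26.2 39.1] ang 84.5
mask 0.6 [246. 211. 324. 316.] ctr mm [564. -73.] size [33.5 52.4] ang 79.2
mask 0.46 [  0.  60. 201. 403.] ctr mm [569.3  13.2] size [ 93.  190.9] ang 69.6
shift [-0.08  1.1   3.3 ] rot [-0.001 -0.001 -0.019]
```

```bash

python3 -m pendant '[[[-0.2,0.6,0.9,0,0,-0.02,20],[-0.2,0.5,0.9,0,0,0,20],[-0.1,0,0.9,0,0,0,20],[0,0,0,0,0,0,20],[0,0,0,0,0,0,20]]]'
python3 -c "
from h import *
go([.557,-.083,.043],-5)"
```

```text
time: 20.43
ee_pos: [0.5534, -0.0832, 0.0455]
tcp_rot: [-179.9, 0.1, -5.0]
wrist_force: [0.1, 0.2, 0.9]
opening: 0.0307
shift [ 0.36 -0.05  0.25] rot [-0.001  0.002  0.   ]
```

```bash

python3 -m pendant '[[[0.35,0,0.3,0,0,0,20],[0,0,0,0,0,0,20],[0,0,0,0,0,0,20]]]'
python3 -m pendant '[[[0,0,0,0,0,0,46],[0,0,0,0,0,0,46],[0,0,0,0,0,0,46]]]'
python3 -m pendant '[[[0,0,-1.5,0,0,0,46],[0,0,-2.5,0,0,0,46],[0,0,-4,0,0,0,46],[0,0,0,0,0,0,46],[0,0,0,0,0,0,46]]]'
python3 - <<'E'
from h import *
tiles('w9.png',.0495,zm=.0375)
cv2.imwrite('pics/v9.png',cv2.resize(cv2.imread('pics/w9.png')[40:300,150:450],None,fx=1.6,fy=1.6))
E
```

```text
time: 20.68
ee_pos: [0.5573, -0.0832, 0.0425]
tcp_rot: [-179.9, 0.1, -5.0]
wrist_force: [0.3, 0.7, -0.2]
opening: 0.0309
time: 20.93
ee_pos: [0.5581, -0.083, 0.0429]
tcp_rot: [-179.9, 0.1, -5.0]
wrist_force: [-0.1, -0.1, -0.0]
opening: 0.0391
time: 21.35
ee_pos: [0.5573, -0.0828, 0.1248]
tcp_rot: [-179.9, 0.2, -5.0]
wrist_force: [0.3, -1.1, -1.9]
opening: 0.0392
mark 0.85 [283. 122.] [ 0.6184 -0.0881]
mark 0.83 [281. 207.] [ 0.5586 -0.0811]
mask 0.85 [257.  82. 309. 161.] ctr mm [619.7 -88.3] size [31.7 47. ] ang 84.8
mask 0.75 [  0. 297.  17. 344.] ctr mm [486.2 135.7] size [16.1 46.6] ang 70.5
mask 0.67 [257. 170. 310. 244.] ctr mm [562.4 -83.9] size [31.7 48.9] ang 79.2
```

View pics/v9.png

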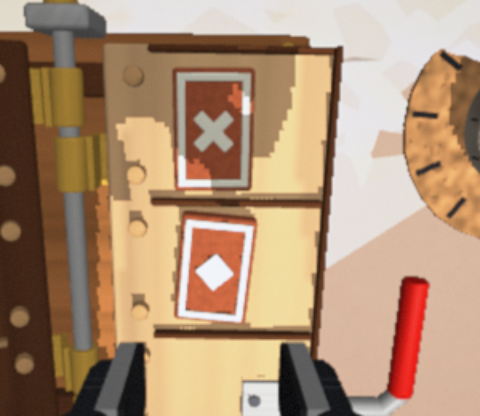

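Both tiles lie in their places between the ribs, the cross at (213,130) and the lozenge at (215,270). Triangulation puts the blue bar at about (0.611, 0.112, 0.089), which means the leaf is raised about 0.3 rad. I'll move above it.

```bash

cat >> h.py <<'E'
H=np.array([.564,-.0255,.045]); C=R.from_euler('z',-5.1,degrees=True).as_matrix()
def bar(x,th,side=1,r=.148):  # th from flat on its own side (+1 left/dry, -1 right/load)
    return H+C@[x,side*r*np.cos(th),r*np.sin(th)]
def where():
    M=T(); return C.T@(M[:3,3]-H)
def arc(x,dz,ths,side=1):
    "rows following the arc; TCP is dz below bar centre"
    M=T(); p=M[:3,3]; 
    rv=R.from_matrix(M[:3,:3].T@R.from_euler('xyz',[180,0,-5.1],degrees=True).as_matrix()).as_rotvec()
    out=[]
    for t in ths:
        q=bar(x,t,side)-[0,0,dz]; out.append((M[:3,:3].T@(q-p)*100).round(2).tolist()); p=q
    print('local',(where()*1000).round(1),'rows',out,'rot',rv.round(3))
E
python3 -m pendant '[[[0.6,-3.3,-0.8,0,0,0,35],[0.6,-3.3,-0.8,0,0,0,35],[0.6,-3.3,-0.8,0,0,0,35],[0.6,-3.3,-0.8,0,0,0,35],[0.6,-3.3,-0.8,0,0,0,35]]]'>/dev/null
python3 -m pendant '[[[0.6,-2,0,0,0,0,35],[0,0,0,0,0,0,35],[0,0,0,0,0,0,35]]]'
python3 - <<'E'
from h import *
KP=cam('wrist'); im=bot.camera('wrist'); cv2.imwrite('pics/w10.png',im[:,:,::-1])
for m in bot.mark_of('wrist','dry_grip'):
  print(round(m['confidence'],2),m['uv'],[ray('',m['uv'],z,KP)[:2].round(4).tolist() for z in(.045,.089)])
for m in bot.masks_of('wrist','dry_grip')[:1]: print(m['extent'])
bl=(im[...,2]>110)&(im[...,0]<70)&(im[...,1]<110); v,u=np.nonzero(bl); print(len(u),u.min(),u.max(),v.min(),v.max()) if len(u) else 0
print(bar(.034,.3)); arc(.034,.008,[.3])
E
```

```text
time: 22.17
ee_pos: [0.5992, 0.0355, 0.1587]
tcp_rot: [-176.8, 1.0, 1.9]
wrist_force: [-0.6, -0.2, -0.7]
opening: 0.0299
0.91 [176.3, 193.4] [[0.5971, 0.1288], [0.6112, 0.1119]]
0.7 [293.8, 237.1] [[0.564, 0.0317], [0.5837, 0.0315]]
[162.0, 102.0, 391.9, 342.0]
702 167 179 160 242
[0.61043414 0.11230764 0.08873699]
local [ 29.3  63.1 113.9] rows [[1.55, -7.27, 8.21]] rot [-0.055  0.022  0.121]
```

View pics/w10.png

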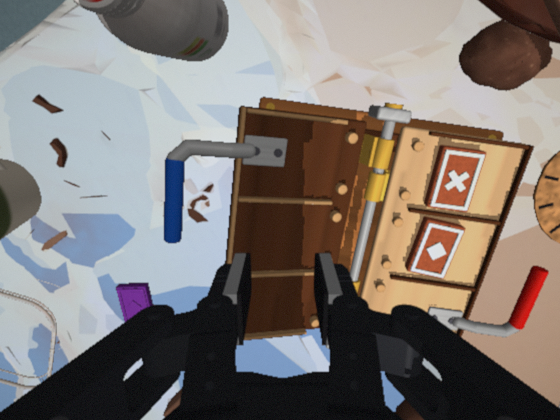

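Three views now agree on the blue bar at (0.611, 0.112, 0.089). In this one it runs from (175,160) to (173,242).

```bash

python3 -m pendant '[[[0.5,-2.4,0,-0.05,0.02,0.12,35],[0.5,-2.4,0.5,0,0,0,35],[0.5,-2.4,0.5,0,0,0,35],[0,0,0,0,0,0,35],[0,0,0,0,0,0,35]]]'
python3 -c "
from h import *
arc(.034,.008,[.3])"
```

```text
time: 22.73
ee_pos: [0.6124, 0.036, 0.1509]
tcp_rot: [-176.6, 0.3, 1.8]
wrist_force: [0.2, 0.4, -0.5]
opening: 0.0299
local [ 42.7  65.6 105.9] rows [[0.09, -7.2, 7.45]] rot [-0.059  0.009  0.121]
```

```bash
python3 -c "
from h import *
print(bot.get_obs()['q'].round(1))"
```

```text
[  1.8  13.2  10.4  87.5   3.4 179.9]
```

Joint 6 is at its +180° limit, so I'll turn the tool half a turn, which gives the same grasp.

```bash

python3 -m pendant '[[[0,0,-0.5,-0.05,0.01,-0.12,35],[0,0,-0.5,0,0,-0.12,35],[0,0,0,0,0,-0.12,35],[0,0,0,0,0,-0.12,35],[0,0,0,0,0,-0.12,35]]]'
for i in 1 2 3; do python3 -m pendant '[[[0,0,0,0,0,-0.12,35],[0,0,0,0,0,-0.12,35],[0,0,0,0,0,-0.12,35],[0,0,0,0,0,-0.12,35],[0,0,0,0,0,-0.12,35]]]' >/dev/null; done
python3 -m pendant '[[[0,0,0,0,0,-0.12,35],[0,0,0,0,0,-0.12,35],[0,0,0,0,0,-0.12,35],[0,0,0,0,0,-0.12,35],[0,0,0,0,0,0,35]]]'
sed -i 's/\[180,0,-5.1\]/[180,0,174.9]/' h.py; python3 -c "
from h import *
arc(.034,.008,[.3]);print(bot.get_obs()['q'].round(1))"
```

```text
time: 23.15
ee_pos: [0.6112, 0.0357, 0.1606]
tcp_rot: [-179.7, -0.5, 37.0]
wrist_force: [0.4, 0.1, 0.3]
opening: 0.0298
time: 24.82
ee_pos: [0.6069, 0.0353, 0.1618]
tcp_rot: [179.7, -0.0, 173.4]
wrist_force: [-0.3, -0.1, 0.0]
opening: 0.0297
local [ 37.4  64.4 116.8] rows [[0.54, 7.65, 8.14]] rot [ 0.005 -0.    -0.027]
[ 3.2 12.1 10.4 88.2  0.3  9.8]
```

```bash

python3 -m pendant '[[[0.2,2.5,0.5,0,0,-0.027,35],[0.2,2.5,0.5,0,0,0,35],[0.1,2.4,1,0,0,0,35],[0,0,1,0,0,0,35],[0,0,0,0,0,0,35]]]'>/dev/null
python3 -m pendant '[[[0,0,0,0,0,0,35]]]'
python3 -c "
from h import *
arc(.034,.008,[.3])"
```

```text
time: 25.32
ee_pos: [0.6092, 0.1113, 0.1319]
tcp_rot: [179.8, 0.0, 173.6]
wrist_force: [0.4, -0.5, 0.0]
opening: 0.0297
local [ 32.8 140.2  86.9] rows [[-0.11, 0.1, 5.12]] rot [ 0.004  0.001 -0.022]
```

```bash

python3 -m pendant '[[[-0.1,0.1,1.5,0,0,-0.022,35],[0,0,1.5,0,0,0,35],[0,0,1.5,0,0,0,35],[0,0,0.7,0,0,0,35],[0,0,0,0,0,0,35]]]'
python3 -c "
from h import *
arc(.034,.010,[.3])"
```

```text
time: 25.73
ee_pos: [0.6115, 0.1089, 0.0817]
tcp_rot: [179.8, 0.3, 174.3]
wrist_force: [0.2, -0.4, -0.3]
opening: 0.03
local [ 35.3 138.1  36.7] rows [[0.14, 0.33, 0.29]] rot [ 0.004  0.004 -0.011]
```

```bash

python3 -m pendant '[[[0.1,0.3,0.3,0,0.004,-0.011,35],[0,0,0,0,0,0,35],[0,0,0,0,0,0,5],[0,0,0,0,0,0,5],[0,0,0,0,0,0,5]]]' 40
python3 -m pendant '[[[0,0,0,0,0,0,5],[0,0,0,0,0,0,5]]]'
python3 -c "
from h import *
arc(.034,.010,[.4,.5,.6,.7,.8])"
```

```text
time: 26.15
ee_pos: [0.6115, 0.1108, 0.0814]
tcp_rot: [179.8, 0.1, 174.8]
wrist_force: [-0.1, 0.6, -4.5]
opening: 0.0105
time: 26.32
ee_pos: [0.6115, 0.1108, 0.0815]
tcp_rot: [179.8, 0.1, 174.7]
wrist_force: [0.6, -0.4, -3.2]
opening: 0.0102
local [ 35.2 140.   36.5] rows [[0.11, -0.36, -1.12], [-0.0, -0.64, -1.33], [-0.0, -0.77, -1.26], [-0.0, -0.89, -1.18], [-0.0, -1.0, -1.09]] rot [ 0.004  0.002 -0.003]
```

```bash

python3 -m pendant '[[[0,-0.4,-1.3,0,0,0,5],[0,-0.64,-1.33,0,0,0,5],[0,-0.77,-1.26,0,0,0,5],[0,-0.9,-1.2,0,0,0,5],[0,0,0,0,0,0,5]]]'
python3 -c "
from h import *
w=where(); print(np.arctan2(w[2]+.008,w[1]),np.hypot(w[2]+.008,w[1])); arc(.034,.008,[.9,1.1,1.3,1.5])"
```

```text
time: 26.73
ee_pos: [0.6084, 0.0808, 0.1335]
tcp_rot: [179.9, -0.0, 174.7]
wrist_force: [-1.5, -2.7, -1.1]
opening: 0.0104
0.7207425600369584 0.146193666779298
local [ 34.8 109.8  88.5] rows [[0.08, -1.78, -1.95], [-0.01, -2.48, -1.6], [-0.01, -2.75, -1.07], [-0.01, -2.91, -0.51]] rot [ 0.001 -0.    -0.003]
```

```bash

python3 -m pendant '[[[0,-1.78,-1.95,0,0,0,5],[0,-2.48,-1.6,0,0,0,5],[0,-2.75,-1.07,0,0,0,5],[0,-2.91,-0.51,0,0,0,5],[0,0,0,0,0,0,5]]]'
python3 -c "
from h import *
w=where(); print(np.arctan2(w[2]+.008,w[1]),np.hypot(w[2]+.008,w[1])); arc(.034,.008,[1.6,1.8,2.0,2.2])"
```

```text
time: 27.15
ee_pos: [0.5975, -0.0233, 0.1861]
tcp_rot: [179.9, -0.3, 174.8]
wrist_force: [5.0, -3.0, -15.4]
opening: 0.0103
1.5360385016210618 0.14922255451148214
local [ 33.1   5.2 141.1] rows [[-0.09, -0.95, 0.12], [-0.01, -2.93, 0.38], [-0.01, -2.8, 0.95], [-0.01, -2.55, 1.49]] rot [ 0.002 -0.005 -0.001]
```

```bash

python3 -m pendant '[[[0,-1,0.12,0,0,0,5],[0,-2.93,0.38,0,0,0,5],[0,-2.8,0.95,0,0,0,5],[0,-2.55,1.49,0,0,0,5],[0,0,0,0,0,0,5]]]'
python3 -c "
from h import *
w=where(); print(np.arctan2(w[2]+.008,w[1]),np.hypot(w[2]+.008,w[1])); arc(.034,.008,[2.2,2.4,2.6,2.75,2.85,2.95,3.05,3.15])"
```

```text
time: 27.57
ee_pos: [0.5878, -0.1171, 0.1598]
tcp_rot: [179.3, -0.1, 174.9]
wrist_force: [7.9, 6.1, -14.6]
opening: 0.0101
2.19898190766074 0.15173747618522523
local [ 31.8 -89.2 114.8] rows [[-0.22, 0.2, 0.31], [-0.0, -2.23, 1.94], [-0.0, -1.8, 2.35], [-0.0, -1.02, 1.97], [-0.0, -0.51, 1.39], [-0.0, -0.37, 1.43], [-0.0, -0.23, 1.46], [-0.0, -0.08, 1.48]] rot [ 0.013 -0.002  0.   ]
```

```bash

python3 -m pendant '[[[-0.2,-2,2.2,0.013,0,0,5],[0,-1.8,2.35,0,0,0,5],[0,-1,1.97,0,0,0,5],[0,-0.5,1.4,0,0,0,5],[0,0,0,0,0,0,5]]]'
python3 -c "
from h import *
w=where(); print(np.arctan2(w[2]+.008,w[1]),np.hypot(w[2]+.008,w[1])); arc(.034,.008,[2.95,3.05,3.14])"
```

```text
time: 27.98
ee_pos: [0.5841, -0.1696, 0.0839]
tcp_rot: [179.5, 0.2, 174.9]
wrist_force: [3.6, 2.7, -2.4]
opening: 0.0098
2.8218661321260465 0.14934029943482485
local [  32.9 -141.8   38.9] rows [[-0.11, -0.37, 1.87], [0.0, -0.22, 1.46], [0.0, -0.07, 1.33]] rot [ 0.009  0.003 -0.   ]
```

```bash

python3 -m pendant '[[[-0.1,-0.37,1.7,0.009,0,0,5],[0,-0.22,1.4,0,0,0,5],[0,-0.05,1,0,0,0,5],[0,0,0.3,0,0,0,5],[0,0,0,0,0,0,5]]]'
python3 -c "
from h import *
w=where(); print(np.arctan2(w[2]+.008,w[1]),np.hypot(w[2]+.008,w[1])); arc(.034,.008,[3.14])"
```

```text
time: 28.4
ee_pos: [0.5848, -0.1753, 0.0449]
tcp_rot: [179.8, 0.4, 174.8]
wrist_force: [-2.0, 2.8, -0.9]
opening: 0.0094
3.0883398156750306 0.14755680232400029
local [ 3.400e+01 -1.473e+02 -1.000e-01] rows [[0.01, -0.07, 0.76]] rot [ 0.003  0.007 -0.001]
```

```bash

python3 -m pendant '[[[0,-0.05,0.5,0,0.005,0,5],[0,0,0.4,0,0,0,5],[0,0,0,0,0,0,5]]]'
python3 -m pendant '[[[0,0,0.3,0,0,0,5],[0,0,0.3,0,0,0,5],[0,0,0,0,0,0,5]]]'
python3 -c "
from h import *
arc(.034,.008,[3.14])"
```

```text
time: 28.65
ee_pos: [0.5849, -0.1753, 0.0454]
tcp_rot: [179.8, 0.4, 174.9]
wrist_force: [-2.1, 1.2, -5.1]
opening: 0.0094
time: 28.9
ee_pos: [0.5849, -0.1754, 0.0448]
tcp_rot: [179.9, 0.5, 174.8]
wrist_force: [-2.4, 2.4, -3.1]
opening: 0.0096
local [  34.1 -147.4   -0.2] rows [[0.02, -0.06, 0.75]] rot [ 0.002  0.009 -0.001]
```

```bash
python3 -c "
from h import *
o=bot.get_obs();print(o['q'].round(1),o['joint_efforts'].round(1),o['torque'])
im,KP=snap('wrist','w11.png')"
python3 -m pendant '[[[0,0,1.2,0,0,0,5],[0,0,0.5,0,0,0,5]]]'
python3 -m pendant '[[[0,0,0,0,0,0,5]]]'
```

```text
[-16.8  13.2  -1.3  75.    0.2 -11.6] [ -0.7 -64.1  49.9  -0.9  -0.3  -0.2] [ 0.30935443  0.30309446 -0.15825061]
time: 29.12
ee_pos: [0.5882, -0.1757, 0.0373]
tcp_rot: [179.9, 1.1, 174.9]
wrist_force: [-18.4, 5.7, 21.5]
opening: 0.0096
time: 29.2
ee_pos: [0.588, -0.1756, 0.0385]
tcp_rot: [180.0, 1.2, 174.9]
wrist_force: [-4.6, 1.1, -2.2]
opening: 0.0095
```

View pics/w11.png

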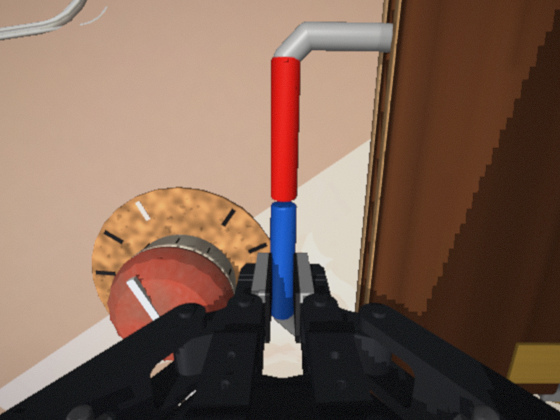

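```bash

python3 -m pendant '[[[0,0,0,0,0,0,35],[0,0,0,0,0,0,35],[0,0,0,0,0,0,35]]]'
python3 -m pendant '[[[0.5,0,-0.2,0,0.018,0,35],[1.2,0,0,0,0,0,35],[1.2,0,0,0,0,0,35],[0.5,0,0,0,0,0,35],[0,0,0,0,0,0,35]]]'
python3 -c "
from h import *
arc(0,.008,[3.1416])
im,KP=snap('wrist','w12.png')"
```

```text
time: 29.45
ee_pos: [0.5892, -0.1765, 0.0399]
tcp_rot: [-179.9, 1.3, 174.9]
wrist_force: [0.4, -0.8, 0.7]
opening: 0.0296
time: 29.87
ee_pos: [0.5542, -0.1739, 0.0413]
tcp_rot: [-179.9, 0.1, 174.9]
wrist_force: [0.4, -0.6, -0.1]
opening: 0.0302
local [   3.4 -148.7   -3.7] rows [[0.34, 0.07, 0.43]] rot [-0.002  0.002 -0.   ]
```

View pics/w12.png

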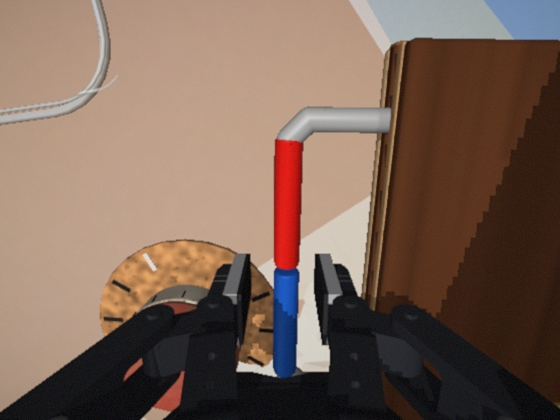

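The bars lie end to end, with the joint at (287,268).

```bash
python3 -c "
from h import *
p=ray('wrist',(287,268),.051); print(p, C.T@(p-H), proj('wrist',T()[:3,3]))"
python3 -m pendant '[[[0.3,0.05,0.45,0,0,0,35],[0,0,0,0,0,0,35],[0,0,0,0,0,0,35]]]'
python3 -c "
from h import *
arc(0,.008,[3.1416])"
```

```text
[ 0.54820449 -0.17071665  0.051     ] [-0.00282404 -0.14604588  0.006     ] [281.16945213 270.61828229]
time: 30.17
ee_pos: [0.5525, -0.1734, 0.0365]
tcp_rot: [-179.9, 0.1, 174.9]
wrist_force: [0.5, -0.2, 0.2]
opening: 0.0301
local [   1.7 -148.3   -8.5] rows [[0.17, 0.03, -0.05]] rot [-0.003  0.003 -0.   ]
```

```bash

python3 -m pendant '[[[0.35,0,0,0,0,0,35],[0,0,0,0,0,0,35],[0,0,0,0,0,0,3],[0,0,0,0,0,0,3],[0,0,0,0,0,0,3]]]' 60
python3 -m pendant '[[[0,0,0,0,0,0,3],[0,0,0,0,0,0,3]]]'
python3 -c "
from h import *
arc(-.002,.008,[.1,.25,.4,.55,.7],-1)"
```

```text
time: 30.58
ee_pos: [0.5492, -0.1716, 0.0362]
tcp_rot: [180.0, 0.1, 174.9]
wrist_force: [0.1, -4.1, -0.8]
opening: 0.0094
time: 30.75
ee_pos: [0.5491, -0.1717, 0.0362]
tcp_rot: [180.0, 0.1, 174.9]
wrist_force: [-0.2, 0.6, 0.2]
opening: 0.0093
local [  -1.8 -146.9   -8.8] rows [[0.01, -0.04, -1.56], [-0.0, 0.39, -2.18], [-0.0, 0.71, -2.1], [-0.0, 1.01, -1.97], [-0.0, 1.3, -1.8]] rot [0.    0.002 0.   ]
```

```bash

python3 -m pendant '[[[0,0,-1.6,0,0,0,3],[0,0.39,-2.18,0,0,0,3],[0,0.71,-2.1,0,0,0,3],[0,1.01,-1.97,0,0,0,3],[0,0,0,0,0,0,3]]]'
python3 -c "
from h import *
w=where(); print(np.arctan2(w[2]+.008,-w[1]),np.hypot(w[2]+.008,w[1])); arc(-.002,.008,[.7,.9,1.1,1.3,1.5],-1)"
```

```text
time: 31.17
ee_pos: [0.5512, -0.1523, 0.112]
tcp_rot: [-179.8, -0.1, 174.9]
wrist_force: [-2.1, 6.8, -2.1]
opening: 0.0092
0.5322725264736972 0.14785883844669465
local [  -1.5 -127.4   67. ] rows [[0.05, 1.41, -2.04], [0.0, 2.11, -2.07], [0.0, 2.48, -1.6], [0.0, 2.75, -1.08], [0.0, 2.91, -0.51]] rot [-0.003 -0.001 -0.001]
```

```bash

python3 -m pendant '[[[0,1.41,-2.04,0,0,0,3],[0,2.11,-2.07,0,0,0,3],[0,2.48,-1.6,0,0,0,3],[0,2.75,-1.08,0,0,0,3],[0,0,0,0,0,0,3]]]'
python3 -c "
from h import *
w=where(); print(np.arctan2(w[2]+.008,-w[1]),np.hypot(w[2]+.008,w[1])); arc(-.002,.008,[1.5,1.7,1.9,2.1,2.3],-1)"
```

```text
time: 31.58
ee_pos: [0.5595, -0.072, 0.1819]
tcp_rot: [-178.7, 0.1, 174.4]
wrist_force: [0.8, 7.9, -13.4]
opening: 0.0089
1.2590022013569464 0.152264919859635
local [ -0.3 -46.7 136.9] rows [[0.2, 3.62, -0.35], [0.03, 2.95, 0.02], [0.03, 2.89, 0.6], [0.03, 2.71, 1.17], [0.02, 2.43, 1.68]] rot [-0.023  0.001 -0.009]
```

```bash

python3 -m pendant '[[[0.1,3.4,-0.1,-0.02,0,-0.01,3],[0,2.95,0.1,0,0,0,3],[0,2.89,0.6,0,0,0,3],[0,2.71,1.17,0,0,0,3],[0,0,0,0,0,0,3]]]'
python3 -c "
from h import *
w=where(); print(np.arctan2(w[2]+.008,-w[1]),np.hypot(w[2]+.008,w[1])); arc(-.002,.008,[2.2,2.4,2.6,2.75,2.9],-1)"
```

```text
time: 32.0
ee_pos: [0.5731, 0.0438, 0.1704]
tcp_rot: [-179.1, 1.0, 174.6]
wrist_force: [2.2, 0.6, -8.8]
opening: 0.0087
2.0532942129203082 0.15054209585502915
local [  2.9  69.9 125.4] rows [[0.52, 1.74, 1.33], [0.05, 2.23, 1.93], [0.05, 1.81, 2.34], [0.04, 1.03, 1.96], [0.04, 0.72, 2.1]] rot [-0.016  0.018 -0.005]
```

```bash

python3 -m pendant '[[[0.3,1.74,1.33,-0.015,0.018,-0.005,3],[0.2,2.23,1.93,0,0,0,3],[0,1.81,2.34,0,0,0,3],[0,1.03,1.96,0,0,0,3],[0,0,0,0,0,0,3]]]'
python3 -c "
from h import *
w=where(); print(np.arctan2(w[2]+.008,-w[1]),np.hypot(w[2]+.008,w[1])); arc(-.002,.008,[2.85,3,3.14],-1)"
```

```text
time: 32.42
ee_pos: [0.5799, 0.1116, 0.095]
tcp_rot: [-179.7, 0.8, 174.9]
wrist_force: [5.5, 0.5, -5.1]
opening: 0.0088
2.743616207864835 0.14971282031348293
local [  3.6 138.   50. ] rows [[0.58, 0.38, 1.54], [0.03, 0.49, 2.16], [0.03, 0.16, 2.06]] rot [-0.006  0.014  0.   ]
```

```bash

python3 -m pendant '[[[0.3,0.4,1.6,-0.005,0.014,0,3],[0.2,0.49,2.1,0,0,0,3],[0,0.16,1.6,0,0,0,3],[0,0,0.6,0,0,0,3],[0,0,0,0,0,0,3]]]'
python3 -c "
from h import *
w=where(); print(np.arctan2(w[2]+.008,-w[1]),np.hypot(w[2]+.008,w[1])); arc(-.002,.008,[3.14],-1)"
```

```text
time: 32.83
ee_pos: [0.5793, 0.1228, 0.0378]
tcp_rot: [179.9, 0.4, 175.0]
wrist_force: [-3.1, -0.8, 7.5]
opening: 0.0089
3.136434636870485 0.1490982239036647
local [  2.1 149.1  -7.2] rows [[0.41, -0.11, 0.05]] rot [0.002 0.008 0.002]
```

```bash

python3 -m pendant '[[[0,0,0.8,0,0,0,3],[0,0,0.5,0,0,0,3],[0,0,0,0,0,0,3]]]'
python3 -m pendant '[[[0,0,0,0,0,0,35],[0,0,0,0,0,0,35],[0,0,0,0,0,0,35]]]'
python3 -m pendant '[[[0.9,0,0,0,0.01,0,35],[1.2,0,0,0,0,0,35],[1.2,0,0,0,0,0,35],[0.4,0,0,0,0,0,35],[0,0,0,0,0,0,35]]]'
python3 -c "
from h import *
arc(-.034,.008,[3.1416],-1)
im,KP=snap('wrist','w13.png')"
```

```text
time: 33.08
ee_pos: [0.5827, 0.1226, 0.0362]
tcp_rot: [179.6, 1.1, 175.0]
wrist_force: [-1.6, 2.9, -8.4]
opening: 0.009
time: 33.33
ee_pos: [0.5832, 0.1219, 0.037]
tcp_rot: [179.6, 1.2, 175.0]
wrist_force: [-0.2, -0.9, -0.4]
opening: 0.0297
time: 33.75
ee_pos: [0.5433, 0.1247, 0.0346]
tcp_rot: [179.6, 0.3, 175.0]
wrist_force: [-0.0, 1.3, 0.0]
opening: 0.0298
local [-33.9 147.8 -10.4] rows [[0.01, 0.02, -0.24]] rot [0.007 0.006 0.001]
```

View pics/w13.png

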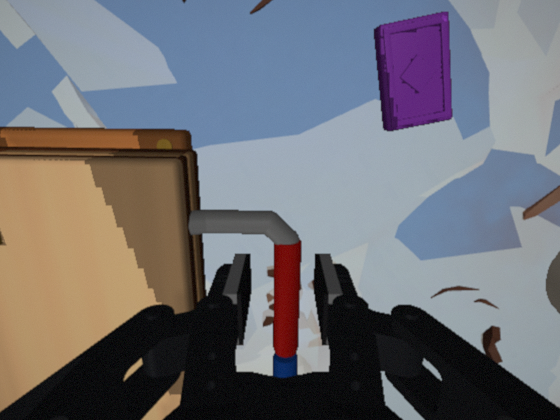

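The shut pair is now flat on the drying side. The red bar runs from (287,240) to (287,355), inside the jaws. I'll grip it and fold the loading leaf back.

```bash

python3 -m pendant '[[[0,0,-0.1,0,0,0,3],[0,0,0,0,0,0,3],[0,0,0,0,0,0,3],[0,0,0,0,0,0,3],[0,0,0,0,0,0,3]]]' 40
python3 -c "
from h import *
arc(-.034,.009,[3.04,2.9,2.75,2.6,2.45],-1)"
```

```text
time: 34.22
ee_pos: [0.544, 0.1265, 0.0358]
tcp_rot: [179.4, 0.2, 175.0]
wrist_force: [-3.5, 0.7, 2.4]
opening: 0.0102
local [-33.4 149.7  -9.2] rows [[0.06, -0.23, -1.52], [-0.01, -0.33, -2.04], [-0.01, -0.67, -2.11], [-0.0, -0.98, -1.99], [-0.0, -1.26, -1.82]] rot [0.011 0.003 0.002]
```

```bash

python3 -m pendant '[[[0,-0.2,-1.5,0,0,0,3],[0,-0.33,-2.04,0,0,0,3],[0,-0.67,-2.11,0,0,0,3],[0,-0.98,-1.99,0,0,0,3],[0,0,0,0,0,0,3]]]'
python3 -c "
from h import *
w=where(); print(np.arctan2(w[2]+.009,-w[1]),np.hypot(w[2]+.009,w[1])); arc(-.034,.009,[2.45,2.25,2.05,1.85,1.65],-1)"
```

```text
time: 34.63
ee_pos: [0.542, 0.1071, 0.1114]
tcp_rot: [178.9, -0.1, 175.2]
wrist_force: [-4.5, -4.4, -1.3]
opening: 0.01
2.6162212111906418 0.15039524645640578
local [-33.7 130.1  66.4] rows [[0.04, -1.58, -1.93], [0.01, -2.06, -2.12], [0.01, -2.44, -1.66], [0.01, -2.72, -1.15], [0.01, -2.9, -0.58]] rot [ 0.019 -0.001  0.005]
```

```bash

python3 -m pendant '[[[0,-1.58,-1.85,0.01,0,0,3],[0,-2.06,-2.05,0,0,0,3],[0,-2.44,-1.6,0,0,0,3],[0,-2.72,-1.1,0,0,0,3],[0,0,0,0,0,0,3]]]'
python3 -c "
from h import *
w=where(); print(np.arctan2(w[2]+.009,-w[1]),np.hypot(w[2]+.009,w[1])); arc(-.034,.009,[1.65,1.45,1.25,1.05,.85],-1)"
```

```text
time: 35.05
ee_pos: [0.5345, 0.0249, 0.1808]
tcp_rot: [178.3, -0.1, 175.6]
wrist_force: [-1.6, -4.8, -8.5]
opening: 0.0103
1.8884921880809162 0.1524088022507511
local [-33.9  47.6 135.8] rows [[0.06, -3.58, -0.38], [0.04, -2.95, -0.03], [0.04, -2.9, 0.56], [0.03, -2.73, 1.13], [0.03, -2.45, 1.65]] rot [ 0.029 -0.002  0.013]
```

```bash

python3 -m pendant '[[[0,-3.5,-0.2,0.029,0,0.013,3],[0,-2.95,0.1,0,0,0,3],[0,-2.9,0.6,0,0,0,3],[0,-2.73,1.13,0,0,0,3],[0,0,0,0,0,0,3]]]'
python3 -c "
from h import *
w=where(); print(np.arctan2(w[2]+.009,-w[1]),np.hypot(w[2]+.009,w[1])); arc(-.034,.009,[.85,.65,.48,.34,.2,.1,0],-1)"
```

```text
time: 35.47
ee_pos: [0.5235, -0.0964, 0.1668]
tcp_rot: [179.5, 0.0, 175.0]
wrist_force: [2.6, -0.5, -5.0]
opening: 0.0101
1.0548578061694238 0.15039774090283325
local [-34.1 -74.2 121.8] rows [[0.0, -2.37, 1.94], [0.01, -2.03, 2.14], [0.0, -1.37, 2.11], [0.0, -0.84, 1.89], [0.0, -0.57, 1.99], [0.0, -0.24, 1.46], [0.0, -0.09, 1.48]] rot [0.01  0.001 0.002]
```

```bash

python3 -m pendant '[[[0,-2.37,1.94,0.01,0,0,3],[0,-2.03,2.14,0,0,0,3],[0,-1.37,2.11,0,0,0,3],[0,-0.84,1.89,0,0,0,3],[0,0,0,0,0,0,3]]]'
python3 -c "
from h import *
w=where(); print(np.arctan2(w[2]+.009,-w[1]),np.hypot(w[2]+.009,w[1])); arc(-.034,.009,[.2,.1,0],-1)"
```

```text
time: 35.88
ee_pos: [0.5168, -0.1625, 0.0819]
tcp_rot: [179.5, -0.0, 174.9]
wrist_force: [3.8, -0.7, -2.8]
opening: 0.0096
0.31564480629269287 0.14793109068408716
local [ -34.8 -140.6   36.9] rows [[-0.08, -0.46, 1.65], [-0.0, -0.23, 1.46], [-0.0, -0.09, 1.48]] rot [ 0.008 -0.     0.   ]
```

```bash

python3 -m pendant '[[[0,-0.46,1.65,0.008,0,0,3],[0,-0.23,1.46,0,0,0,3],[0,-0.09,1.4,0,0,0,3],[0,0,0.8,0,0,0,3],[0,0,0.6,0,0,0,3]]]'
python3 -m pendant '[[[0,0,0,0,0,0,35],[0,0,0,0,0,0,35],[0,0,0,0,0,0,35]]]'
python3 -m pendant '[[[0,0,-2,0,0,0,35],[0,0,-4,0,0,0,35],[0,0,-4,0,0,0,35],[0,0,-4,0,0,0,35],[0,0,0,0,0,0,35]]]'
```

```text
time: 36.3
ee_pos: [0.5208, -0.1687, 0.0323]
tcp_rot: [179.7, 0.7, 174.9]
wrist_force: [-8.4, 1.6, 30.5]
opening: 0.0101
time: 36.55
ee_pos: [0.5231, -0.1692, 0.035]
tcp_rot: [179.8, 1.1, 174.9]
wrist_force: [0.6, 0.2, -0.6]
opening: 0.0297
time: 36.97
ee_pos: [0.5184, -0.1689, 0.175]
tcp_rot: [179.7, 0.5, 174.9]
wrist_force: [0.8, -0.6, 0.7]
opening: 0.0297
```

```bash

python3 -m pendant '[[[-0.5,3.5,-1.5,0,0,0,35],[-0.5,3.5,-1.5,0,0,0,35],[-0.5,3.5,-1.5,0,0,0,35],[-0.5,3.5,-1.5,0,0,0,35],[0,2,-1,0,0,0,35]]]' >/dev/null
python3 -m pendant '[[[0,0,0,0,0,0,35],[0,0,0,0,0,0,35]]]'
python3 - <<'E'
from h import *
tiles('w14.png',.0495,zm=.0495); KP=cam('wrist')
for t,z in dict(cradle_hinge=.045,dry_grip=.045,load_grip=.045,timer_axis=.039).items():
    for m in bot.mark_of('wrist',t): print(t,round(m['confidence'],2),np.round(m['uv']),ray('wrist',m['uv'],z,KP).round(4))
print(bar(.034,0),bar(-.034,0,-1))
E
```

```text
time: 37.55
ee_pos: [0.5553, -0.0069, 0.2484]
tcp_rot: [179.8, 0.6, 174.6]
wrist_force: [1.1, -0.1, -0.4]
opening: 0.0301
mark 0.83 [460.  63.] [0.4636 0.1719]
mark 0.82 [306. 187.] [0.5709 0.0185]
mark 0.68 [307. 237.] [0.6285 0.0156]
mark 0.61 [124. 146.] [ 0.5104 -0.1617]
mask 0.87 [292. 164. 325. 210.] ctr mm [570.9  21.9] size [32.1 49.3] ang 84.3
mask 0.65 [291. 215. 322. 262.] ctr mm [628.   15.5] size [33.2 49.5] ang 84.5
mask 0.59 [446.  34. 476.  87.] ctr mm [461.1 174.5] size [42.9 31.6] ang 5.9
cradle_hinge 0.96 [272. 186.] [ 0.566  -0.0191  0.045 ]
dry_grip 0.66 [403. 212.] [0.6103 0.1211 0.045 ]
load_grip 0.57 [121. 147.] [ 0.5102 -0.1688  0.045 ]
timer_axis 0.74 [ 83. 238.] [ 0.6078 -0.2405  0.039 ]
[0.61102175 0.11889167 0.045     ] [ 0.51697825 -0.16989167  0.045     ]
```

View pics/w14.png

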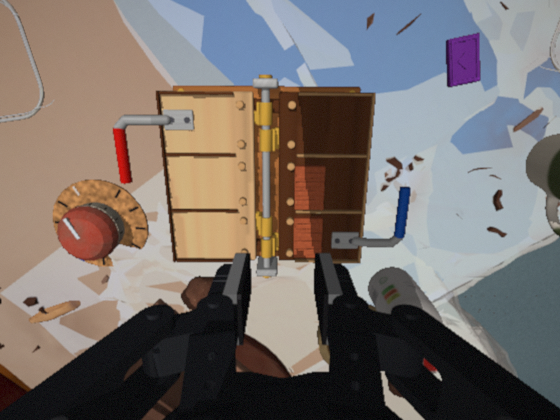

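Both tiles lie foot up in the drying leaf's middle (308,187) and far (307,237) places, and both leaves are flat. Now the timer.

```bash

python3 -m pendant '[[[-0.8,-3.6,0.5,0,0,0,100],[-0.8,-3.6,0.5,0,0,0,100],[-0.8,-3.6,0.5,0,0,0,100],[-0.8,-3.6,0.5,0,0,0,100],[-0.8,-3.6,0.5,0,0,0,100]]]' >/dev/null
python3 -m pendant '[[[-0.8,-3.6,0.5,0,0,0,100],[0,-1,0.5,0,0,0,100],[0,0,0,0,0,0,100],[0,0,0,0,0,0,100]]]'
cat >> h.py <<'E'
def timer(f):
    im,KP=snap('wrist',f); hsv=cv2.cvtColor(im,cv2.COLOR_RGB2HSV)
    for m in bot.mark_of('wrist','timer_axis')[:1]: print('mark',round(m['confidence'],2),np.round(m['uv']),ray('',m['uv'],.039,KP).round(4))
    # top-down rectified 0.5 mm/px patches at dial top and mat heights about nominal axis
    out=[]
    for z in(.049,.004):
        g=np.arange(-70,70,.5)/1000; X,Y=np.meshgrid(g,g); K,P=KP
        pts=np.stack([.608+X,-.238+Y,np.full_like(X,z)],-1)-P[:3,3]; q=(pts@P[:3,:3])@K.T
        out.append(cv2.remap(im,(q[...,0]/q[...,2]).astype('f4'),(q[...,1]/q[...,2]).astype('f4'),1))
    a,b=out; G=lambda m:[(.608-.07+np.median(np.nonzero(m)[1])*5e-4).round(4),(-.238-.07+np.median(np.nonzero(m)[0])*5e-4).round(4),int(m.sum())]
    h=cv2.cvtColor(a,cv2.COLOR_RGB2HSV).astype(int)
    red=((h[...,0]<8)|(h[...,0]>172))&(h[...,1]>130)&(h[...,2]>60)
    red=cv2.morphologyEx(red.astype('uint8'),cv2.MORPH_CLOSE,np.ones((21,21)))
    n,l,s,c=cv2.connectedComponentsWithStats(red); i=1+np.argmax(s[1:,4]); dial=(l==i)
    (cx,cy),r=cv2.minEnclosingCircle(cv2.findContours(dial.astype('uint8'),0,1)[0][0]); ctr=np.array([.538+cx*5e-4,-.308+cy*5e-4])
    print('dial',ctr.round(4),'r mm',r/2,G(dial))
    w=dial&(h[...,1]<90)&(h[...,2]>150); ys,xs=np.nonzero(w)
    if len(xs)>5:
        p=np.c_[xs,ys]*5e-4+[.538,-.308]; m=p.mean(0); d=np.linalg.svd(p-m)[2][0]; d=d if d@(m-ctr)>0 else -d
        print('pointer mean',m.round(4),'dir deg',np.degrees(np.arctan2(d[1],d[0])).round(1),'radial deg',np.degrees(np.arctan2(*(m-ctr)[::-1])).round(1),len(xs))
    hb=cv2.cvtColor(b,cv2.COLOR_RGB2HSV).astype(int); bl=(hb[...,0]>100)&(hb[...,0]<130)&(hb[...,1]>150)
    if bl.sum(): p=G(bl); print('tape',p,'deg',np.degrees(np.arctan2(p[1]-ctr[1],p[0]-ctr[0])).round(1))
    cv2.imwrite('pics/t_'+f,np.hstack([a,b])[:,:,::-1])
E
python3 -c "
from h import *
timer('w15.png'); M=T(); print(M[:3,3])"
```

```text
time: 38.65
ee_pos: [0.5787, -0.2526, 0.2087]
tcp_rot: [179.7, 0.5, 174.2]
wrist_force: [0.4, -0.2, -0.1]
opening: 0.0854
mark 0.94 [299. 209.] [ 0.6072 -0.2373  0.039 ]
dial [ 0.6018 -0.2368] r mm 32.18056869506836 [np.float64(0.6015), np.float64(-0.237), 12159]
pointer mean [ 0.5935 -0.2413] dir deg -159.2 radial deg -151.3 455
tape [np.float64(0.646), np.float64(-0.268), 417] deg -35.3
[ 0.5790093  -0.25130307  0.20913422]
```

```bash

python3 -m pendant '[[[-0.6,0.4,2.5,0,0,0,100],[-0.6,0.4,2.5,0,0,0,100],[-0.6,0.4,2.5,0,0,0,100],[-0.6,0.4,2.5,0,0,0,100],[0,0,1,0,0,0,100]]]' >/dev/null
python3 -m pendant '[[[0,0,0,0,0,0,100],[0,0,0,0,0,0,100]]]'
python3 -c "
from h import *
go([.606,-.237,.03],174)"
```

```text
time: 39.33
ee_pos: [0.6092, -0.2273, 0.1035]
tcp_rot: [179.8, 1.1, 174.9]
wrist_force: [0.1, -0.9, 0.7]
opening: 0.0855
shift [ 0.37 -1.02  7.34] rot [0.004 0.019 0.016]
```

```bash

python3 -m pendant '[[[0.3,-1,0.3,0,0.019,0,100],[0,0,1,0,0,0,100],[0,0,1,0,0,0,100],[0,0,0,0,0,0,100],[0,0,0,0,0,0,100]]]'
python3 -c "
from h import *
timer('w16.png'); go([.606,-.237,.03],175)"
```

```text
time: 39.75
ee_pos: [0.6064, -0.2387, 0.0845]
tcp_rot: [179.9, 0.3, 174.9]
wrist_force: [0.3, -0.0, 0.6]
opening: 0.0857
mark 0.82 [286. 233.] [ 0.6065 -0.2361  0.039 ]
dial [ 0.6008 -0.2363] r mm 31.38202476501465 [np.float64(0.6005), np.float64(-0.236), 11741]
pointer mean [ 0.5932 -0.2417] dir deg -158.9 radial deg -144.7 385
tape [np.float64(0.648), np.float64(-0.27), 292] deg -35.5
shift [0.08 0.14 5.45] rot [ 0.002  0.005 -0.001]
```

Clearance is 10 mm each side. I'll go down.

```bash

python3 -m pendant '[[[0,0.15,1.5,0,0.005,0,100],[0,0,1.5,0,0,0,100],[0,0,1.5,0,0,0,100],[0,0,0.4,0,0,0,100],[0,0,0,0,0,0,100]]]'
python3 -c "
from h import *
go([.606,-.237,.03],175)"
```

```text
time: 40.27
ee_pos: [0.6072, -0.2369, 0.0325]
tcp_rot: [179.9, 0.1, 174.9]
wrist_force: [-0.0, -0.9, -0.9]
opening: 0.0853
shift [ 0.12 -0.02  0.24] rot [ 0.001  0.001 -0.002]
```

```bash

python3 -m pendant '[[[0.1,0,0.2,0,0,0,60],[0,0,0,0,0,0,60],[0,0,0,0,0,0,60],[0,0,0,0,0,0,60],[0,0,0,0,0,0,60]]]' 25
python3 -m pendant '[[[0,0,0,0,0,-0.1,60],[0,0,0,0,0,-0.1,60],[0,0,0,0,0,-0.1,60],[0,0,0,0,0,-0.1,60],[0,0,0,0,0,-0.1,60]]]'
python3 -c "
from h import *
go([.606,-.237,.031])"
```

```text
time: 40.68
ee_pos: [0.6058, -0.2372, 0.0314]
tcp_rot: [-180.0, 0.1, 174.9]
wrist_force: [0.1, -0.0, -5.3]
opening: 0.0586
time: 41.1
ee_pos: [0.6063, -0.238, 0.0313]
tcp_rot: [-179.9, 0.1, -155.5]
wrist_force: [0.4, -1.8, -2.2]
opening: 0.0588
shift [-0.02  0.1   0.03]
```

```bash

for i in 1 2 3; do python3 -m pendant '[[[0,0,0,0,0,-0.105,60],[0,0,0,0,0,-0.105,60],[0,0,0,0,0,-0.105,60],[0,0,0,0,0,-0.105,60],[0,0,0,0,0,-0.105,60]]]'; done
python3 -m pendant '[[[0,0,0,0,0,0,60],[0,0,0,0,0,0,60]]]'
python3 -c "
from h import *
timer('w17.png');go([.606,-.237,.031]); print(bot.get_obs()['q'].round(1))"
```

```text
time: 41.52
ee_pos: [0.6071, -0.2386, 0.0313]
tcp_rot: [-179.8, 0.1, -124.0]
wrist_force: [1.2, -1.5, -2.6]
opening: 0.0588
time: 41.93
ee_pos: [0.6081, -0.2387, 0.0314]
tcp_rot: [-179.7, -0.0, -92.4]
wrist_force: [0.2, -0.7, -3.0]
opening: 0.0588
time: 42.35
ee_pos: [0.609, -0.2382, 0.0314]
tcp_rot: [-179.7, -0.2, -60.7]
wrist_force: [0.7, 0.3, -2.2]
opening: 0.0592
time: 42.52
ee_pos: [0.609, -0.2382, 0.0313]
tcp_rot: [-179.7, -0.2, -60.6]
wrist_force: [-0.1, -0.2, -2.2]
opening: 0.0586
mark 0.89 [283. 279.] [ 0.6069 -0.237   0.039 ]
dial [ 0.6105 -0.2431] r mm 31.081632614135742 [np.float64(0.6105), np.float64(-0.243), 11204]
tape [np.float64(0.6435), np.float64(-0.267), 619] deg -35.9
shift [-0.25  0.2   0.03]
[-2.140e+01  1.950e+01  4.900e+00  7.510e+01  1.000e-01 -1.408e+02]
```

```bash

python3 -m pendant '[[[0,0,0,0,0,0,100],[0,0,0,0,0,0,100],[0,0,0,0,0,0,100]]]'
python3 -m pendant '[[[0,0,-2,0,0,0,100],[0,0,-4,0,0,0,100],[0,0,-4,0,0,0,100],[0,0,-4,0,0,0,100],[0,0,0,0,0,0,100]]]'
python3 -m pendant '[[[1,0,-3,0,0,0,100],[1,0,0,0,0,0,100],[0,0,0,0,0,0,100],[0,0,0,0,0,0,100]]]'
python3 -c "
from h import *
timer('w18.png'); timer('w19.png')"
```

```text
time: 42.87
ee_pos: [0.6098, -0.2381, 0.0323]
tcp_rot: [-179.6, -0.2, -60.9]
wrist_force: [-0.4, -0.0, 0.3]
opening: 0.0855
time: 43.28
ee_pos: [0.6068, -0.2369, 0.1754]
tcp_rot: [-179.7, 0.0, -61.1]
wrist_force: [0.4, 0.2, 0.6]
opening: 0.0853
time: 43.62
ee_pos: [0.6159, -0.2542, 0.2079]
tcp_rot: [-179.6, 0.0, -61.2]
wrist_force: [0.4, 0.1, 0.6]
opening: 0.0855
mark 0.88 [283. 202.] [ 0.6058 -0.2369  0.039 ]
dial [ 0.6091 -0.2398] r mm 32.11279296875 [np.float64(0.609), np.float64(-0.2405), 12132]
pointer mean [ 0.6182 -0.2442] dir deg -35.0 radial deg -25.8 510
tape [np.float64(0.644), np.float64(-0.267), 503] deg -38.0
mark 0.72 [282. 204.] [ 0.6057 -0.2348  0.039 ]
dial [ 0.6089 -0.2398] r mm 32.14392852783203 [np.float64(0.609), np.float64(-0.2405), 12138]
pointer mean [ 0.6183 -0.2443] dir deg -36.2 radial deg -25.5 502
tape [np.float64(0.644), np.float64(-0.267), 502] deg -37.8
```

```bash
python3 - <<'E'
import cv2
a=cv2.imread('pics/t_w18.png'); cv2.imwrite('pics/v16.png',cv2.resize(a,(800,400),interpolation=cv2.INTER_CUBIC))
E
```

```text
(no output)
```

View pics/v16.png

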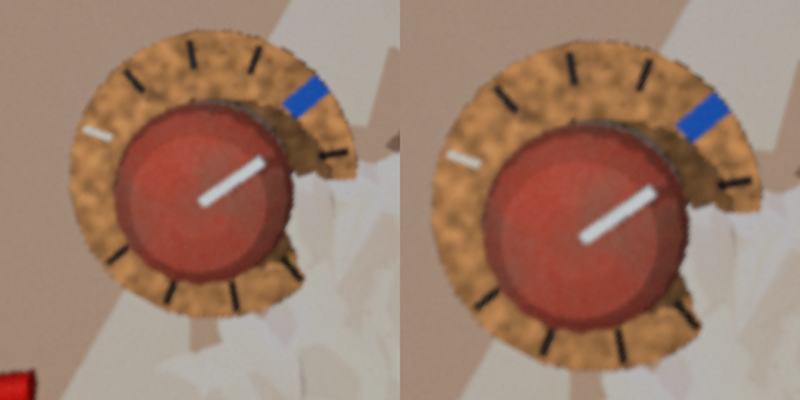

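The rectified view shows the pointer at about -35°. Fitting all the ticks puts the tape at about -40°, so the dial is about 5° too far. I'll re-grip it and turn back.

```bash
python3 -c "
from h import *
go([.607,-.2365,.031],-61)"
python3 -m pendant '[[[-1,0,2.5,0,0,0,100],[-1,0,2.5,0,0,0,100],[0,0,2.5,0,0,0,100],[0,0,2.5,0,0,0,100],[0,0,1.5,0,0,0,100]]]' >/dev/null
python3 -m pendant '[[[0,0,0,0,0,0,100],[0,0,0,0,0,0,100]]]'
python3 -c "
from h import *
go([.607,-.2365,.031],-61)"
```

```text
shift [-1.85 -0.03 17.52] rot [-0.004  0.003 -0.003]
time: 44.4
ee_pos: [0.604, -0.2324, 0.0855]
tcp_rot: [-179.8, 0.2, -61.1]
wrist_force: [-0.6, 0.6, 0.4]
opening: 0.0855
shift [ 0.52 -0.04  5.44] rot [-0.004  0.003 -0.003]
```

```bash

python3 -m pendant '[[[0.4,0,1.5,0,0,0,100],[0,0,1.5,0,0,0,100],[0,0,1.5,0,0,0,100],[0,0,0.6,0,0,0,100],[0,0,0,0,0,0,100]]]'
python3 -m pendant '[[[0,0,0,0,0,0,60],[0,0,0,0,0,0,60],[0,0,0,0,0,0,60],[0,0,0,0,0,0,60],[0,0,0,0,0,0,60]]]' 25
python3 -m pendant '[[[0,0,0,0,0,0.06,60],[0,0,0,0,0,0.025,60],[0,0,0,0,0,0,60],[0,0,0,0,0,0,60]]]'
```

```text
time: 44.82
ee_pos: [0.6086, -0.2363, 0.0393]
tcp_rot: [-179.5, -0.1, -61.1]
wrist_force: [0.4, -0.0, -0.3]
opening: 0.0855
time: 45.23
ee_pos: [0.6106, -0.2369, 0.0447]
tcp_rot: [-179.3, -0.4, -61.1]
wrist_force: [0.6, 0.3, -0.4]
opening: 0.0512
time: 45.57
ee_pos: [0.6113, -0.2372, 0.0464]
tcp_rot: [-179.2, -0.4, -66.1]
wrist_force: [-0.1, -0.0, -0.2]
opening: 0.0515
```

```bash

python3 -m pendant '[[[0,0,0,0,0,0,100],[0,0,0,0,0,0,100],[0,0,0,0,0,0,100]]]'
python3 -c "
from h import *
timer('w20.png'); go([.607,-.2368,.031],-66)"
```

```text
time: 45.82
ee_pos: [0.6113, -0.2372, 0.0465]
tcp_rot: [-179.2, -0.4, -66.0]
wrist_force: [-0.2, 1.1, -0.2]
opening: 0.0842
mark 0.97 [288. 265.] [ 0.6067 -0.236   0.039 ]
dial [ 0.6097 -0.2426] r mm 31.314321517944336 [np.float64(0.6095), np.float64(-0.243), 11486]
pointer mean [ 0.623  -0.2467] dir deg -50.3 radial deg -17.1 14
tape [np.float64(0.644), np.float64(-0.267), 610] deg -35.5
shift [-0.22  0.39  1.54] rot [-0.015 -0.007  0.001]
```

```bash

python3 -m pendant '[[[-0.2,0.35,0.8,-0.015,-0.007,0,100],[0,0,0.8,0,0,0,100],[0,0,0,0,0,0,100],[0,0,0,0,0,0,100]]]'
python3 -c "
from h import *
go([.607,-.2368,.031],-66)"
```

```text
time: 46.25
ee_pos: [0.6067, -0.2367, 0.0283]
tcp_rot: [179.9, 0.1, -65.9]
wrist_force: [0.4, 0.5, 0.4]
opening: 0.0856
shift [ 0.02 -0.02 -0.27] rot [0.002 0.001 0.001]
```

```bash

python3 -m pendant '[[[0,0,-0.2,0,0,0,60],[0,0,0,0,0,0,60],[0,0,0,0,0,0,60],[0,0,0,0,0,0,60],[0,0,0,0,0,0,60]]]' 25
python3 -m pendant '[[[0,0,0,0,0,0.06,60],[0,0,0,0,0,0.028,60],[0,0,0,0,0,0,60],[0,0,0,0,0,0,60]]]'
```

```text
time: 46.67
ee_pos: [0.6081, -0.2361, 0.0317]
tcp_rot: [-180.0, 0.0, -65.9]
wrist_force: [0.7, 0.1, -1.9]
opening: 0.0586
time: 47.0
ee_pos: [0.6081, -0.2362, 0.0317]
tcp_rot: [-180.0, 0.0, -71.1]
wrist_force: [1.8, 0.7, 0.8]
opening: 0.0585
```

```bash

python3 -m pendant '[[[0,0,0,0,0,0,100],[0,0,0,0,0,0,100],[0,0,0,0,0,0,100]]]'
python3 -m pendant '[[[0,0,-2,0,0,0,100],[0,0,-4,0,0,0,100],[0,0,-4,0,0,0,100],[0,0,-4,0,0,0,100],[0,0,0,0,0,0,100]]]'
python3 -m pendant '[[[1,0,-3,0,0,-0.1,100],[1,0,0,0,0,-0.07,100],[0,0,0,0,0,0,100],[0,0,0,0,0,0,100]]]'
cat >> h.py <<'E'
def ends(f,ax=(.607,-.2363)):
    "pointer line and tick angles by polar sampling about the axis"
    a=cv2.imread('pics/t_'+f)[:,:,::-1]; d,m=a[:,:280],a[:,280:]
    h=cv2.cvtColor(d,cv2.COLOR_RGB2HSV).astype(int); ys,xs=np.nonzero((h[...,1]<95)&(h[...,2]>140)&(np.hypot(*(np.mgrid[:280,:280]-140))<52))
    r=cv2.minAreaRect(np.c_[xs,ys].astype('f4')); l=cv2.fitLine(np.c_[xs,ys].astype('f4'),cv2.DIST_HUBER,0,.01,.01).ravel()
    print('pointer',np.degrees(np.arctan2(l[1],l[0])).round(1),r)
    hb=cv2.cvtColor(m,cv2.COLOR_RGB2HSV).astype(int); bl=(hb[...,0]>100)&(hb[...,0]<130)&(hb[...,1]>150); ys,xs=np.nonzero(bl)
    c=(np.array(ax)-[.538,-.308])/5e-4; print('tape',np.degrees(np.arctan2(ys.mean()-c[1],xs.mean()-c[0])).round(1))
E
python3 -c "
from h import *
timer('w21.png'); ends('w21.png'); print('before'); ends('w18.png'); ends('w19.png'); print('start'); ends('w15.png')"
```

```text
time: 47.25
ee_pos: [0.6081, -0.2363, 0.0317]
tcp_rot: [-180.0, -0.0, -71.0]
wrist_force: [0.1, -0.4, -0.3]
opening: 0.0857
time: 47.67
ee_pos: [0.6053, -0.2357, 0.1734]
tcp_rot: [179.7, 0.3, -70.9]
wrist_force: [0.9, 0.1, 1.9]
opening: 0.0851
time: 48.0
ee_pos: [0.6118, -0.2541, 0.2046]
tcp_rot: [179.7, 0.4, -60.7]
wrist_force: [-0.2, 0.5, 0.5]
opening: 0.0854
mark 0.55 [279. 199.] [ 0.605  -0.2385  0.039 ]
dial [ 0.6092 -0.24  ] r mm 31.885717391967773 [np.float64(0.609), np.float64(-0.2405), 12128]
pointer mean [ 0.6173 -0.2453] dir deg -42.0 radial deg -33.1 469
tape [np.float64(0.644), np.float64(-0.267), 517] deg -37.8
pointer -41.7 ((159.4689483642578, 124.5275650024414), (10.878957748413086, 53.97956466674805), 48.36646270751953)
tape -39.7
before
pointer -35.2 ((161.30706787109375, 127.45329284667969), (10.816356658935547, 54.37556838989258), 55.885528564453125)
tape -39.8
pointer -35.8 ((161.33737182617188, 127.17991638183594), (10.575286865234375, 54.06022262573242), 54.63753890991211)
tape -39.7
start
pointer 20.4 ((113.12896728515625, 134.43890380859375), (49.37417984008789, 10.426427841186523), 19.653823852539062)
tape -39.6
```

```bash
python3 - <<'E'
from h import *
for n in('scene','side'):
    bot.camera(n)
    for t,z in dict(tile_0=.05,load_grip=.045,dry_grip=.045,drink_bottle=0,tea_mug=0,clay_lump_0=0,wood_rib=0).items():
        for m in bot.mark_of(n,t): print(n,t,round(m['confidence'],2),ray(n,m['uv'],z)[:2].round(3))
E
```

```text
scene tile_0 0.65 [0.399 0.214]
scene tile_0 0.59 [0.636 0.011]
scene tile_0 0.53 [ 0.384 -0.404]
scene tile_0 0.52 [ 0.256 -0.254]
scene tile_0 0.41 [0.573 0.012]
scene tile_0 0.27 [ 0.289 -0.09 ]
scene dry_grip 0.69 [0.611 0.133]
scene dry_grip 0.51 [ 0.294 -0.091]
scene drink_bottle 0.83 [0.727 0.121]
scene tea_mug 0.97 [0.596 0.306]
scene clay_lump_0 0.68 [ 0.71  -0.122]
scene clay_lump_0 0.66 [ 0.331 -0.114]
scene clay_lump_0 0.36 [0.589 0.309]
side tile_0 0.93 [ 0.417 -0.491]
side tile_0 0.72 [0.572 0.004]
side tile_0 0.53 [ 0.323 -0.368]
side tile_0 0.43 [0.459 0.099]
side tile_0 0.4 [0.628 0.017]
side load_grip 0.76 [ 0.519 -0.173]
side load_grip 0.69 [ 0.715 -0.382]
side load_grip 0.48 [ 0.603 -0.236]
side dry_grip 0.87 [0.606 0.109]
side drink_bottle 0.87 [0.727 0.115]
side tea_mug 0.91 [0.601 0.328]
side clay_lump_0 0.78 [ 0.711 -0.131]
side clay_lump_0 0.77 [ 0.341 -0.125]
side wood_rib 0.63 [ 0.726 -0.329]
side wood_rib 0.26 [ 0.61 -0.19]
```

Both tiles are still in the drying leaf, the bystanders haven't moved, and the leaves are flat. I'm handing in.

```bash
python3 -c "
from h import *
print(bot.job_done())"
```

```text
the job is handed in; nothing more can be done
None
```

The job is done and handed in at about 48 s robot time. Two tiles were present, both in the right box (the lozenge and the cross); the left box looked empty in the side and scene pictures.

- **Tiles:** I laid both face up on the loading leaf, in the middle and far places. The lozenge tile was then out of place, against the stops and touching a rib, so I re-gripped and re-centred it.
- **Cradle:** I folded the drying leaf shut, swung the shut pair to the drying side and folded the loading leaf back flat. The wrist picture then showed both tiles foot up in the drying leaf's middle and far places, with both leaves flat. The scene and side cameras still found both tiles there at the end.
- **Timer:** My first turn went about 5° too far, so I turned it back; one re-grip attempt missed before that. The final pointer reading is about -42° against the tape at about -40°. The arm's own net turn was about 119° of the 120° wanted. The two checks agree to roughly 2°, about a third of a minute.
- **Other things:** The bottle, mug, clay lumps and wooden rib read about where they started; the largest difference was about 15 mm, for the wooden rib. The look-alikes were not touched.
- **Forces:** The highest wrist force in the readings was about 32 N, when the loading leaf met its stop.

The detectors also gave some false or low-confidence reports, which I checked against the pictures and disregarded.

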